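# Find the heavy side of a rotor by feel and hold it down

## Task

Pick the wooden-handled turning bar off its rest and push its steel end through the eye in the rotor's crank arm, from the open side. Use the bar to crank the rotor round, at least half a turn, and feel where the hidden weight in its drum sits; then bring the heavy side straight down and finish while still holding the bar in the eye with the rotor at rest there. Leave the spool, the screwdriver and the jar where they are.

Things in the scene. Friction and masses are not known exactly. Their poses are not given: they have to be found in the camera images.
- axle (a point): Point on the rotor's level turning axis, 170 mm above the bench, in the mid plane of the crank arm; fixed to the stand, whose place and yaw vary. z up; y along the axis from the crank arm towards the drum; x level, in the plane in which the crank turns. The side of the arm away from the drum is open.
- eye (a point): Centre (mid-thickness) of the round 14 mm through hole, the eye, near one end of the steel crank arm: a flat bar 34 mm wide, 152 mm long, 12 mm thick, fixed at its middle to the shaft; its other end has no hole. The eye is 58 mm from the axis. y runs along the hole, parallel to the rotor axis, towards the drum: the way the bar goes in. 38 mm of free space behind the arm.
- drum (a point): Centre of the drum, on the axis, fixed to the stand: closed plain aluminium cylinder, 120 mm across, 60 mm long, turning with the arm. Its stiff bearing (steady friction 0.17 N m, 3 N at the eye) holds it wherever it is left: it never swings down by itself. A sealed weight of 0.30 to 0.43 kg, 33 mm off the axis (about 2 N at the eye), sits at an unseen angle that differs every time; all else is balanced.
- stand: Grey base plate 150 x 150 mm with the upright behind the drum; origin under the axis, axes as the axle's. The black coupling on the shaft between arm and drum is rubber, 2 N m per rad: the drum trails the arm by 0.03 to 0.15 rad in the turning direction, and the pull stays in the rubber at rest. The pull felt at the eye is friction plus weight: strongest as the heavy side climbs, weakest as it sinks.
- bar_grip (a point): Centre of the bar's square wooden handle, 22 x 22 mm across and 44 mm long, 56 mm above the bench as it lies level on its rest; y along the bar towards the steel end, z up as it lies. The handle lies across the top of a narrow metal web (14 mm wide, 45 mm high), so fingers can pass down on both sides. The whole bar weighs about 80 g.
- bar_tip (a point): The free end of the bar's 10 mm round steel rod (slightly tapered over the last 4 mm), which sticks out 70 mm from the handle: 92 mm along y from the handle's centre.
- spool: Grey plastic wire spool standing on the bench, 56 mm diameter, 40 mm high; origin under its centre. Bystander.
- driver: Screwdriver with wooden handle, 160 mm long, lying on the bench; origin under its middle. Bystander.
- jar: Small closed glass jar, 56 mm diameter, 60 mm high; origin under its centre. Bystander.
There are look-alikes about, which are no part of the job. Leave any orange look-alike of the part that bears bar_grip alone.

How it is judged:
By the outcome, as a careful person would: the job done as asked, in the order asked, and still so for the second after the job is handed in, while the arm keeps its last pose, push and grip.
It also fails if it takes over 72 s, if anything falls off the work surface, if the arm or the gripper's body presses on something with over 40 N, if the wrist force passes 120 N, or if a joint passes its speed limit or range.

## Robot

A 6-joint arm with a two-finger parallel gripper is mounted at the origin on the work surface. World frame = base frame: x ahead of the robot, y to its left, z up, the work surface at z = 0. Lengths are in m, angles in rad, forces in N, time in s.
With the tool pointing down it reaches from about 0.3 to 0.775 m from the base axis. Payload 14.6 kg.
Tool frame: the origin (TCP) lies on the centre line of the jaws, within the pads' length; the fingertips stand 17 mm ahead of it and the grasp point (between the pads) lies 2 mm behind it; z points along the fingers, x is the direction in which the jaws open and shut, and the axes are right-handed (so a half turn about z gives the same grasp; the last joint's range is limited). The gripper opens to 94 mm and grips with 3 to 60 N. Pads are 16 mm wide; open, the fingers measure 119 mm over their backs; the gripper's body (75 mm by 177 mm) begins 78 mm behind the grasp point.
Start: joints at [1.159, 0.3, 1.521, -0, 1.321, -0.067], TCP at [0.186, 0.518, 0.222] pointing down, gripper open.
Joint ranges: [-3.03, 3.03], [-0.79, 2.21], [0.23, 2.52], [-1.04, 4.18], [0, 3.07], [-2.55, 2.55]. Speed limits (rad/s): [2.22, 2.22, 2.57, 3.14, 3.14, 3.14].

## Interface

Orientations are given as [roll, pitch, yaw] about the fixed x, y, z axes, in that order (R = Rz(yaw) Ry(pitch) Rx(roll)).
In Python, from station import ctrl gives the robot as it stands. The module is installed in compiled form; this text tells all that it offers.
- The arm moves only by the tool drive_tool, never from a script. Its argument "increments" is a list of rows, each a list of 3 entries, a list of its own where there are three numbers: the turn, a rotation vector about the tool's x, y, z in degrees, then the shift along the tool's x, y, z in mm, then the opening, from 0 (shut) to 1 (fully open). In form: [[[ax, ay, az], [dx, dy, dz], hand], ...]. A call has 1 to 20 rows; each row shifts and turns the commanded pose from where the row before left it, along the tool's axes as they then stand; what a row does not reach is not made up. A row lasts 1/8 s, in which the tool goes at most 62.5 mm and 10.7 degrees, less where a joint would pass 70% of its speed; a pose out of reach is approached as far as the arm can. A call with a gripper value outside its range is refused whole. The fingers move at their own pace and stop on an object; "squeeze" is the grip in N (left out, the last holds). Time passes only in rows, so rows that do not move let the fingers close. It gives the time, the measured TCP pose, the force and the opening at its end, in the units of the state.
- ctrl.get_obs(): the state, without advancing time (a new reading comes with each control period).
- ctrl.camera(name): name is "side" or "top" or "wrist"; returns the picture (420x560x3 uint8, red, green, blue); there is no depth.
- ctrl.calibration(name): a dict with "fx", "fy", "cx", "cy" (pixels), "rvec" (rotation vector, rad) and "tvec" (3), from world to camera coordinates, as OpenCV has them. Camera axes: x right, y down, z forward; pixel columns grow to the right and rows downward; lengths in m; the calibration is good to about 2 mm. A picture is of the moment at which its call begins: read the wrist's pose just before it. calibration takes no time and is no camera call; for the wrist camera it gives the pose at the moment of the call.
- ctrl.hand_in(): hands the job in, once; it reports no verdict.
The state is a dict: "time_s": time; "qpos": joint angles; "joint_vel": joint speeds; "tau": joint torques, N m; "ee_pos": TCP position; "eef_rot": TCP orientation; "force": force on the tool from outside, world axes, zero at the start; "moment": the same for the moment, N m; "grip_width": finger opening in m.
Only numpy, scipy, OpenCV 4.12 (cv2) and the standard library are available. Lean on these libraries where they do the work, as an engineer would, in place of code of your own. Each camera call takes 0.05 s, during which the arm holds its last target.

## Working session

There is one attempt and no reset: what is moved stays moved. The work goes in short steps, Python scripts to look and compute and a tool call to move; the robot and the scene stay as the last step left them, time stands still between calls to the robot, and variables do not carry over. Pictures are saved under pics/ and viewed, and the job is handed in when it is done.

Besides the shell and the picture viewer there is one more tool, called in YAML: its name, and indented under it one key for each argument. drive_tool: Moves the arm, as the interface text tells. Its arguments: {"type":"object","properties":{"increments":{"type":"array"},"squeeze":{"type":"number"}},"required":["increments"]}

```bash
ls; mkdir -p pics; python3 - <<'E'
from station import ctrl
import cv2
print(ctrl.get_obs())
for n in ["side","top","wrist"]:
    print(n,ctrl.calibration(n))
    cv2.imwrite(f"pics/{n}0.png",ctrl.camera(n)[:,:,::-1])
E
```

```text
pics
{'time_s': 0.0, 'qpos': array([ 1.15941155e+00,  3.00434682e-01,  1.52159691e+00, -2.60864133e-05,
        1.32072164e+00, -6.66602765e-02]), 'joint_vel': array([-0.00087176,  0.00117181, -0.0002059 ,  0.00095311,  0.00122788,
       -0.0014547 ]), 'tau': array([-1.52943799e-04, -5.31795895e+01, -3.52743924e+01,  7.08987191e-02,
        2.42278964e-02, -4.57669034e-05]), 'ee_pos': array([0.18580305, 0.51739336, 0.22189961]), 'eef_rot': array([-3.14154056e+00,  1.15968212e-03,  1.22607833e+00]), 'force': array([-1.26287873,  0.87510559,  0.9782325 ]), 'moment': array([ 0.01918726,  0.03177217, -0.01105701]), 'grip_width': 0.0938173544959824}
side {'fx': 404.1654235273297, 'fy': 404.1654235273297, 'cx': 279.6005671721053, 'cy': 209.82894278207598, 'rvec': array([ 2.1427373 , -0.41211309,  0.18389835]), 'tvec': array([-0.48706179,  0.22219237,  0.71657755])}
top {'fx': 544.6596220587021, 'fy': 544.6596220587021, 'cx': 283.5660768782993, 'cy': 212.73940553235508, 'rvec': array([ 2.171197  , -2.15338629,  0.16137192]), 'tvec': array([-0.09573353,  0.5037614 ,  1.18631027])}
wrist {'fx': 310.16291099099436, 'fy': 310.16291099099436, 'cx': 280.2527261490425, 'cy': 211.19083557923122, 'rvec': array([-2.36941793, -1.67039944, -0.23770443]), 'tvec': array([-0.5499834 , -0.02990917,  0.39200318])}
```

View pics/side0.png

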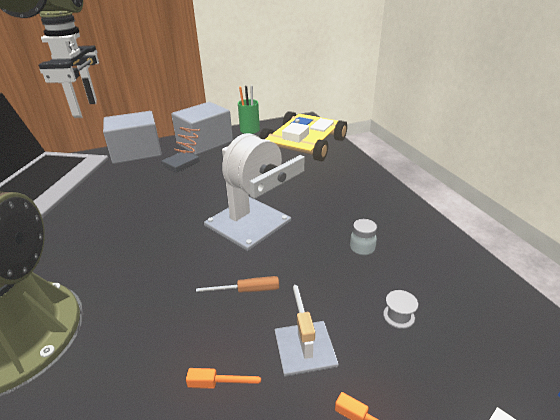

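View pics/top0.png

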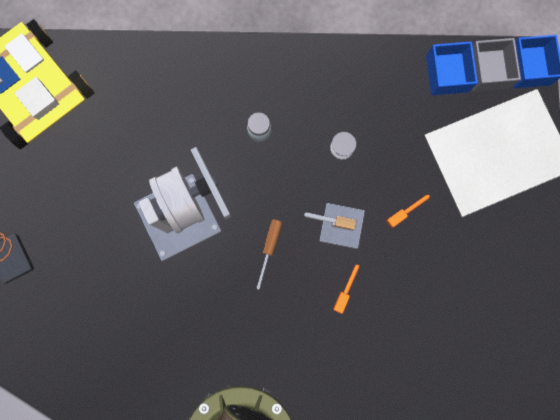

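View pics/wrist0.png

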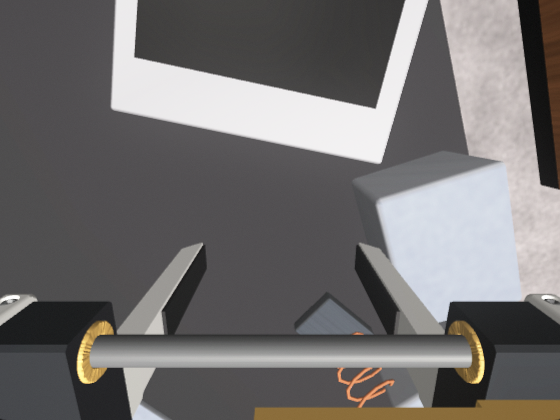

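```bash
cat > h.py <<'E'
import numpy as np, cv2
from station import ctrl
from scipy.spatial.transform import Rotation as R
def cal(n):
    c=ctrl.calibration(n); K=np.array([[c['fx'],0,c['cx']],[0,c['fy'],c['cy']],[0,0,1]])
    return K,R.from_rotvec(c['rvec']).as_matrix(),np.array(c['tvec']).ravel()
def ray(n,u,v,C=None):
    K,M,t=C or cal(n); d=M.T@np.linalg.solve(K,[u,v,1.]); return -M.T@t,d/np.linalg.norm(d)
def onz(n,u,v,z,C=None):
    o,d=ray(n,u,v,C); return o+d*(z-o[2])/d[2]
def tri(a,b):
    A=[];B=[]
    (o1,d1),(o2,d2)=a,b
    s=np.linalg.lstsq(np.stack([d1,-d2],1),o2-o1,rcond=None)[0]
    p,q=o1+s[0]*d1,o2+s[1]*d2
    return (p+q)/2,np.linalg.norm(p-q)
def proj(n,P,C=None):
    K,M,t=C or cal(n); p=K@(M@np.asarray(P)+t); return p[:2]/p[2]
def crop(im,u0,v0,w,h,s,fn):
    c=im[v0:v0+h,u0:u0+w]; cv2.imwrite(fn,cv2.resize(c,None,fx=s,fy=s,interpolation=cv2.INTER_CUBIC))
E
python3 - <<'E'
from h import *
s=cv2.imread('pics/side0.png');t=cv2.imread('pics/top0.png')
a=cv2.resize(s[120:260,190:330],(560,560),interpolation=2); 
b=cv2.resize(t[130:270,120:260],None,fx=4,fy=4,interpolation=2)
cv2.imwrite('pics/c1.png',a);cv2.imwrite('pics/c2.png',b)
a=cv2.resize(s[270:390,265:345],None,fx=4.5,fy=4.5,interpolation=2); 
b=cv2.resize(t[190:260,295:375],None,fx=5,fy=5,interpolation=2)
cv2.imwrite('pics/c3.png',a);cv2.imwrite('pics/c4.png',b)
for u,v,z in [(345,223,.067),(307,215,.06),(345,302,.02),(398,218,.02),(258,123,.06),(343,143,.04),(272,238,.02)]: print(u,v,onz('top',u,v,z).round(3))
E
```

```text
345 223 [ 0.479 -0.225  0.067]
307 215 [ 0.497 -0.143  0.06 ]
345 302 [ 0.308 -0.23   0.02 ]
398 218 [ 0.497 -0.352  0.02 ]
258 123 [ 0.703 -0.032  0.06 ]
343 143 [ 0.665 -0.225  0.04 ]
272 238 [ 0.449 -0.066  0.02 ]
```

View pics/c1.png

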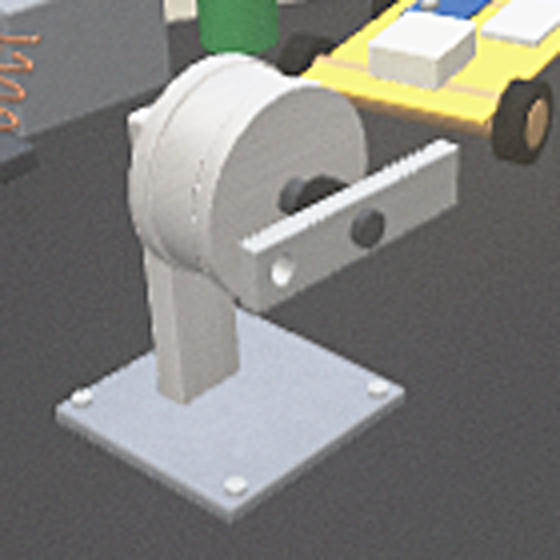

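View pics/c2.png

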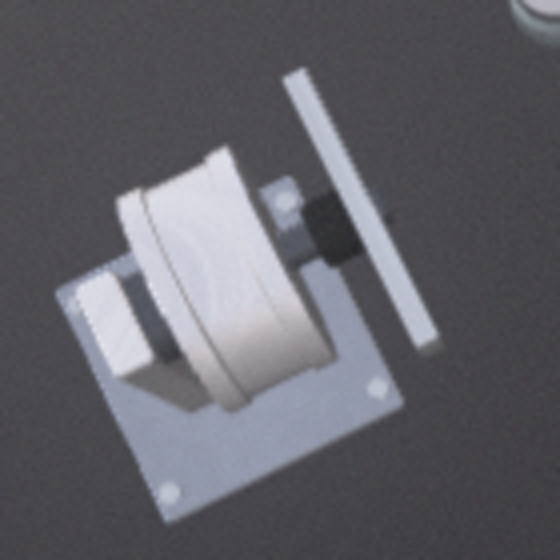

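View pics/c3.png

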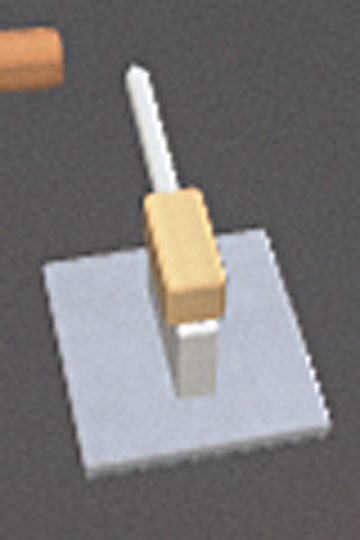

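View pics/c4.png

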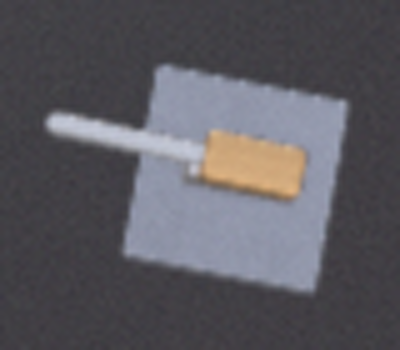

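```bash
python3 - <<'E'
from h import *
T=lambda u,v:(120+u/4,130+v/4)
S=lambda u,v:(190+u/4,120+v/4)
# plate bottom edge corners
for z in (0,.01):
    P=[onz('top',*T(*c),z) for c in [(57,295),(167,520),(403,402)]]
    print(np.round(P,4),[np.linalg.norm(P[1]-P[0]),np.linalg.norm(P[2]-P[1])])
    d=P[2]-P[1];print('edge dir',np.degrees(np.arctan2(d[1],d[0]))+180); d=P[0]-P[1];print(np.degrees(np.arctan2(d[1],d[0])))
    print('centre',(P[0]+P[2])/2)
# arm top edge in top view
for z in (.187,):
    a=onz('top',*T(297,75),z);b=onz('top',*T(428,338),z);d=a-b;print('arm',a,b,np.linalg.norm(d),np.degrees(np.arctan2(d[1],d[0])))
# eye candidate ends triangulation
rs=lambda u,v:ray('side',*S(u,v)); rt=lambda u,v:ray('top',*T(u,v))
print('near top outer corner',tri(rs(260,250),rt(440,335)))
print('far top outer corner',tri(rs(458,148),rt(307,70)))
print('disc side at z=.17',onz('side',*S(368,228),.17)) 
# bar
T2=lambda u,v:(295+u/5,190+v/5);S2=lambda u,v:(265+u/4.5,270+v/4.5)
top=[onz('top',*T2(*c),.067) for c in [(210,130),(305,148),(298,198),(203,178)]]
print(np.round(top,4),np.mean(top,0)); 
for i in range(4):
    d=top[(i+1)%4]-top[i];print(np.linalg.norm(d),np.degrees(np.arctan2(d[1],d[0])))
tip=onz('top',*T2(48,120),.056);print('tip',tip,proj('side',tip),S2(134,70))
d=tip-np.mean(top,0);print(np.linalg.norm(d[:2]),np.degrees(np.arctan2(d[1],d[0])))
print('handle top by tri',[tri(ray('side',*S2(*a)),ray('top',*T2(*b))) for a,b in [((145,195),(203,178)),((205,192),(210,130)),((222,283),(305,148)),((168,292),(298,198))]])
E
```

```text
[[0.5265 0.2508 0.    ]
 [0.3983 0.1833 0.    ]
 [0.4666 0.0513 0.    ]] [np.float64(0.1449487210434248), np.float64(0.14866988090515187)]
edge dir 117.36961835222864
27.763624042300634
centre [4.96592323e-01 1.51047612e-01 1.11022302e-16]
[[0.5251 0.2482 0.01  ]
 [0.3979 0.1813 0.01  ]
 [0.4657 0.0503 0.01  ]] [np.float64(0.14378297544649318), np.float64(0.1474742079953535)]
edge dir 117.36961835222866
27.763624042300638
centre [0.4953769  0.14927078 0.01      ]
arm [0.61056063 0.08901743 0.187     ] [0.47987924 0.0215675  0.187     ] 0.14706161723588398 27.300080274012448
near top outer corner (array([0.48205854, 0.01507392, 0.1919969 ]), np.float64(0.0026237571358359367))
far top outer corner (array([0.61443647, 0.08417036, 0.18520853]), np.float64(0.0016895186550230016))
disc side at z=.17 [0.55065984 0.04959449 0.17      ]
[[ 0.4941 -0.2076  0.067 ]
 [ 0.4866 -0.2491  0.067 ]
 [ 0.4646 -0.2458  0.067 ]
 [ 0.473  -0.2044  0.067 ]] [ 0.47958878 -0.22672279  0.067     ]
0.04214801339012423 -100.28285579561353
0.02217950707239004 171.49398728667484
0.04220453708265091 78.55303783118418
0.02132101613850016 -8.56299347372667
tip [ 0.49926126 -0.13748701  0.056     ] [294.64251805 286.79330757] (294.77777777777777, 285.55555555555554)
0.09137849904899965 77.56771263249694
handle top by tri [(array([ 0.47416368, -0.2046188 ,  0.06832933]), np.float64(0.0026386776704428114)), (array([ 0.49595024, -0.20835769,  0.06436834]), np.float64(0.003118181181197667)), (array([ 0.48602672, -0.24897575,  0.06640965]), np.float64(0.0012898407753181083)), (array([ 0.46547578, -0.2459615 ,  0.06747055]), np.float64(0.0018027236866034072))]
```

```bash
python3 - <<'E'
from h import *
S=lambda u,v:(190+u/4,120+v/4);T=lambda u,v:(120+u/4,130+v/4)
y=np.radians(117.4);n=np.array([np.cos(y),np.sin(y),0]);x=np.array([n[1],-n[0],0])
for P in [(.48206,.01507,0),(.61444,.08417,0)]: print(n@P)
s=np.mean([n@P for P in [(.48206,.01507,0),(.61444,.08417,0)]])
# other estimate: top edge midline at z .187 minus 6mm
print('mid',n@onz('top',*T(297,75),.187),n@onz('top',*T(428,338),.187))
for s in (s,s-.002,s+.002):
    def pl(u,v):
        o,d=ray('side',*S(u,v));return o+d*((s-n@o)/(n@d))
    e=pl(283,270);c=pl(368,228);print('eye',e,'axle disc',c,'dist',np.linalg.norm(e-c),'x',x@(e-c), 'x of axle',x@c)
print('stand centre x,n',x@[.4966,.151,0],n@[.4966,.151,0])
E
```

```text
-0.20846453039889792
-0.20803773479565885
mid -0.20194882623109175 -0.2016923614587458
eye [0.49643343 0.02276084 0.1735109 ] axle disc [0.55125822 0.05117931 0.16902   ] dist 0.06191555571232835 x -0.061752472684644746 x of axle 0.5129682415165617
eye [0.49560752 0.02008001 0.17522389] axle disc [0.55020069 0.04837842 0.17075197] dist 0.06165398031603754 x -0.061491586267191374 x of axle 0.5107403818942534
eye [0.49725934 0.02544167 0.1717979 ] axle disc [0.55231575 0.05398021 0.16728803] dist 0.06217713110861936 x -0.062013359102098306 x of axle 0.5151961011388702
stand centre x,n 0.5103792877610984 -0.09447508996806411
```

```bash
python3 - <<'E'
from h import *
K,M,t=cal('wrist');o=ctrl.get_obs();Rt=R.from_euler('xyz',o['eef_rot']).as_matrix()
print('cam in tool',Rt.T@(-M.T@t-o['ee_pos']),'axes rows x,y,z in tool',(Rt.T@M.T).T.round(3))
E
```

```text
cam in tool [ 0.00032092 -0.08233607 -0.16206139] axes rows x,y,z in tool [[ 1.    -0.002  0.   ]
 [ 0.002  0.96  -0.281]
 [ 0.     0.281  0.96 ]]
```

```bash
cat >> h.py <<'E'
def Rtool(baryaw,tilt):  # bar along -tool y ; baryaw deg
    return (R.from_euler('xyz',[180,0,baryaw-90],degrees=True)*R.from_rotvec([np.radians(tilt),0,0]))
def plan(Rc,pc,Rt,pt):
    d=Rc.inv().apply(np.asarray(pt)-pc); rv=np.degrees((Rc.inv()*Rt).as_rotvec())
    print('shift(cur frame) mm',(d*1e3).round(1),'norm',round(np.linalg.norm(d)*1e3,1),'turn deg',rv.round(2),'norm',np.linalg.norm(rv).round(2))
    return d,rv
def now():
    o=ctrl.get_obs();return R.from_euler('xyz',o['eef_rot']),o['ee_pos'],o
E
python3 - <<'E'
from h import *
Rc,p,o=now();H=np.array([.480,-.227,.056]);Rt=Rtool(78,20)
g=H+Rt.apply([0,0,.002]);print('TCP grasp',g)
z=Rt.apply([0,0,1.]);print('z',z)
pre=g-z*.12
up=np.array([.30,.30,.34]);d1,_=plan(Rc,p,Rc,up); d2,rv=plan(Rc,up,Rt,pre+[0,0,.04])
print(pre, np.degrees(Rt.as_euler('xyz')))
E
```

```text
TCP grasp [ 0.48014222 -0.22633091  0.05412061]
z [ 0.07110999  0.33454618 -0.93969262]
shift(cur frame) mm [-166.2  180.9 -117.8] norm 272.5 turn deg [0. 0. 0.] norm 0.0
shift(cur frame) mm [-475.   353.   133.5] norm 606.7 turn deg [16.46 14.39 81.34] norm 84.23
[ 0.47160902 -0.26647645  0.16688373] [-160.    0.  -12.]
```

drive_tool:
  increments:
    - [[0,0,0],[-27.7,30.2,-19.6],1]
    - [[0,0,0],[-27.7,30.2,-19.6],1]
    - [[0,0,0],[-27.7,30.2,-19.6],1]
    - [[0,0,0],[-27.7,30.2,-19.6],1]
    - [[0,0,0],[-27.7,30.2,-19.6],1]
    - [[0,0,0],[-27.7,30.2,-19.6],1]
    - [[0,0,0],[-43.2,32.1,12.1],1]
    - [[0,0,0],[-43.2,32.1,12.1],1]
    - [[0,0,0],[-43.2,32.1,12.1],1]
    - [[0,0,0],[-43.2,32.1,12.1],1]
    - [[0,0,0],[-43.2,32.1,12.1],1]
    - [[0,0,0],[-43.2,32.1,12.1],1]
    - [[0,0,0],[-43.2,32.1,12.1],1]
    - [[0,0,0],[-43.2,32.1,12.1],1]
    - [[0,0,0],[-43.2,32.1,12.1],1]
    - [[0,0,0],[-43.2,32.1,12.1],1]
    - [[0,0,0],[-43.2,32.1,12.1],1]

```text
time_s: 2.28
ee_pos: [0.4721, -0.2684, 0.2064]
eef_rot: [-3.141, -0.0, 1.226]
force: [-0.0, -0.3, 0.6]
grip_width: 0.094
```

drive_tool:
  increments:
    - [[1.83,1.6,9.04],[0,0,0],1]
    - [[1.83,1.6,9.04],[0,0,0],1]
    - [[1.83,1.6,9.04],[0,0,0],1]
    - [[1.83,1.6,9.04],[0,0,0],1]
    - [[1.83,1.6,9.04],[0,0,0],1]
    - [[1.83,1.6,9.04],[0,0,0],1]
    - [[1.83,1.6,9.04],[0,0,0],1]
    - [[1.83,1.6,9.04],[0,0,0],1]
    - [[1.83,1.6,9.04],[0,0,0],1]
    - [[0,0,0],[0,0,0],1]

```text
time_s: 3.52
ee_pos: [0.4716, -0.2669, 0.2066]
eef_rot: [-2.791, 0.0, -0.21]
force: [-0.2, 0.0, 0.3]
grip_width: 0.094
```

```bash
python3 - <<'E'
from h import *
Rc,p,o=now();H=np.array([.480,-.227,.056]);Rt=Rtool(78,20)
g=H+Rt.apply([0,0,.002]);pre=g-Rt.apply([0,0,.06]);print(o['time_s'],p,o['force'])
plan(Rc,p,Rt,pre)
im=ctrl.camera('wrist')[:,:,::-1];cv2.imwrite('pics/w1.png',im)
C=cal('wrist')
b=np.array([np.cos(np.radians(78)),np.sin(np.radians(78)),0])
for k in (-.022,.022,.092):print(proj('wrist',H+b*k+[0,0,.011],C))
E
```

```text
3.525 [ 0.471606   -0.26687501  0.20662582] [-0.16963387  0.03368943  0.31538429]
shift(cur frame) mm [-0.1 13.3 97.5] norm 98.4 turn deg [-0.07  0.01 -0.01] norm 0.07
[280.34299834 234.48717272]
[280.53564515 192.0090014 ]
[280.83529062 125.93787352]
```

View pics/w1.png

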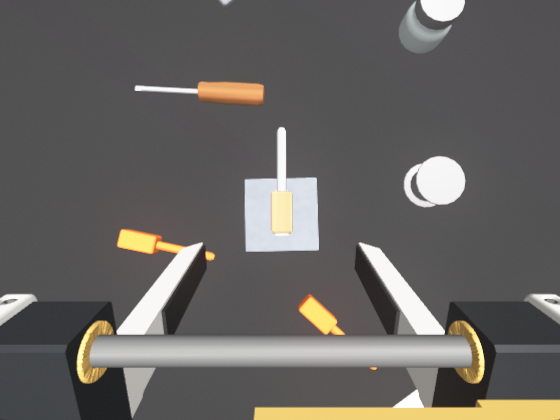

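drive_tool:
  increments:
    - [[0,0,0],[0.5,4.5,33],1]
    - [[0,0,0],[0.3,4.5,33],1]
    - [[0,0,0],[0,4.3,31.5],1]
    - [[0,0,0],[0,0,20],1]
    - [[0,0,0],[0,0,20],1]
    - [[0,0,0],[0,0,20],1]
    - [[0,0,0],[0,0,0],1]
  squeeze: 55

```text
time_s: 4.45
ee_pos: [0.4811, -0.2253, 0.0535]
eef_rot: [-2.791, 0.001, -0.206]
force: [-0.3, 0.1, 0.3]
grip_width: 0.0937
```

drive_tool:
  increments:
    - [[0,0,0],[0,0,0],0]
    - [[0,0,0],[0,0,0],0]
    - [[0,0,0],[0,0,0],0]
    - [[0,0,0],[0,0,0],0]
    - [[0,0,0],[0,0,0],0]
    - [[0,0,0],[0,0,0],0]
    - [[0,0,0],[0,0,0],0]
    - [[0,0,0],[0,0,0],0]

```text
time_s: 5.45
ee_pos: [0.4814, -0.2262, 0.0544]
eef_rot: [-2.791, -0.0, -0.21]
force: [0.7, 0.7, -0.1]
grip_width: 0.0215
```

```bash
python3 - <<'E'
from h import *
Rc,p,o=now();H=np.array([.480,-.227,.056]);Rt=Rtool(78,20)
print(o['time_s'],p,o['force'],o['grip_width'])
y=np.radians(117.4);n=np.array([np.cos(y),np.sin(y),0]);x=np.array([n[1],-n[0],0])
# lift target: tip 40mm before eye front face
eye=x*.4515+n*(-.202)+np.array([0,0,.1735]);print('eye',eye)
R2=Rtool(117.4,20)
off=R2.apply([0,0,.002])
tgt=eye-n*(.092+.006+.035)+off; print('tcp tgt',tgt)
plan(Rc,p,Rc,p+[0,0,.12]); plan(Rc,p+[0,0,.12],Rc,tgt); plan(Rc,p,R2,p)
E
```

```text
5.45 [ 0.48139306 -0.22615137  0.05440827] [ 0.72011568  0.74313746 -0.07967962] 0.021539589569054704
eye [0.493809  0.0284415 0.1735   ]
tcp tgt [ 0.55470078 -0.08903065  0.17162061]
shift(cur frame) mm [   0.   -41.2 -112.7] norm 120.0 turn deg [0. 0. 0.] norm 0.0
shift(cur frame) mm [  43.1 -139.4   53.9] norm 155.5 turn deg [0. 0. 0.] norm 0.0
shift(cur frame) mm [0. 0. 0.] norm 0.0 turn deg [ -0.06 -13.51 -37.03] norm 39.42
```

drive_tool:
  increments:
    - [[0,0,0],[0,-6.9,-18.8],0]
    - [[0,0,0],[0,-17.1,-46.9],0]
    - [[0,0,0],[0,-17.2,-47],0]
    - [[0,0,0],[10.8,-34.8,13.5],0]
    - [[0,0,0],[10.8,-34.8,13.5],0]
    - [[0,0,0],[10.8,-34.8,13.5],0]
    - [[0,0,0],[10.7,-35,13.4],0]
    - [[0,-2.7,-7.4],[0,0,0],0]
    - [[0,-2.7,-7.4],[0,0,0],0]
    - [[0,-2.7,-7.4],[0,0,0],0]
    - [[0,-2.7,-7.4],[0,0,0],0]
    - [[0,-2.7,-7.4],[0,0,0],0]
    - [[0,0,0],[0,0,0],0]
    - [[0,0,0],[0,0,0],0]

```text
time_s: 7.2
ee_pos: [0.5547, -0.089, 0.1722]
eef_rot: [-2.792, -0.001, 0.475]
force: [0.3, 0.4, -0.6]
grip_width: 0.0215
```

```bash
python3 - <<'E'
from h import *
Rc,p,o=now();print(o['time_s'],p,o['eef_rot'],o['force'],o['grip_width'])
for n in ['wrist','side','top']:
    im=ctrl.camera(n)[:,:,::-1];cv2.imwrite(f'pics/{n}2.png',im)
s=cv2.imread('pics/side2.png');cv2.imwrite('pics/c5.png',cv2.resize(s[120:260,220:380],None,fx=4.5,fy=4.5,interpolation=2))
t=cv2.imread('pics/top2.png');cv2.imwrite('pics/c6.png',cv2.resize(t[130:270,170:310],None,fx=4,fy=4,interpolation=2))
E
```

```text
7.2 [ 0.55465094 -0.08896476  0.17223041] [-2.79208501e+00 -5.47667275e-04  4.74523978e-01] [ 0.34766506  0.42886529 -0.55030764] 0.02154425275918386
```

View pics/wrist2.png

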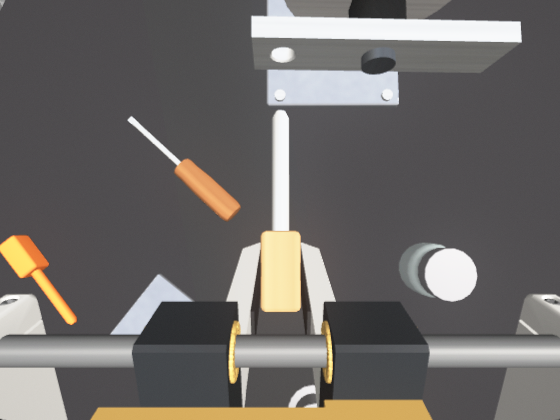

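View pics/c5.png

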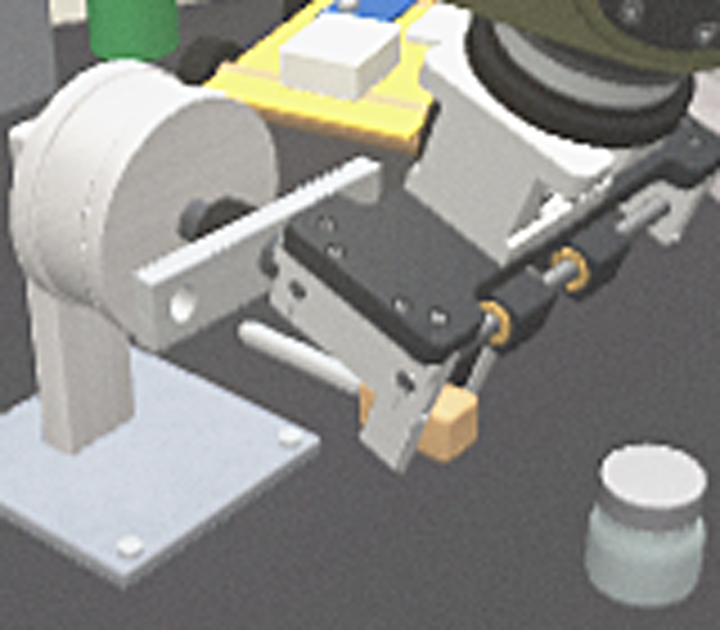

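View pics/c6.png

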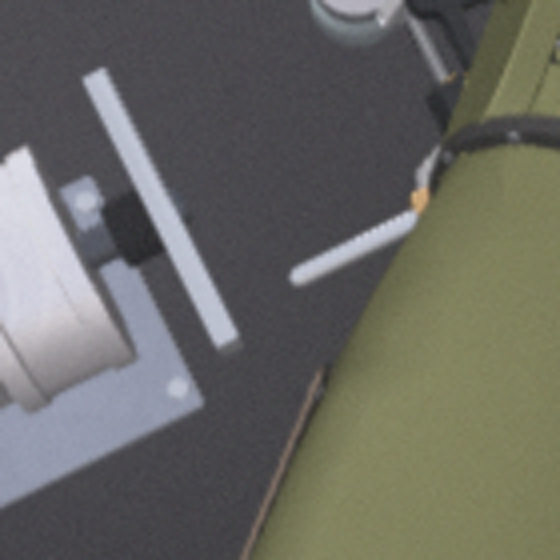

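```bash
python3 - <<'E'
from h import *
w=cv2.imread('pics/wrist2.png');s=cv2.imread('pics/side2.png')
a=cv2.resize(w[20:140,240:330],None,fx=5,fy=5,interpolation=2);cv2.imwrite('pics/c7.png',a)
b=cv2.resize(s[170:220,245:310],None,fx=9,fy=9,interpolation=2);cv2.imwrite('pics/c8.png',b)
E
```

```text
(no output)
```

View pics/c7.png

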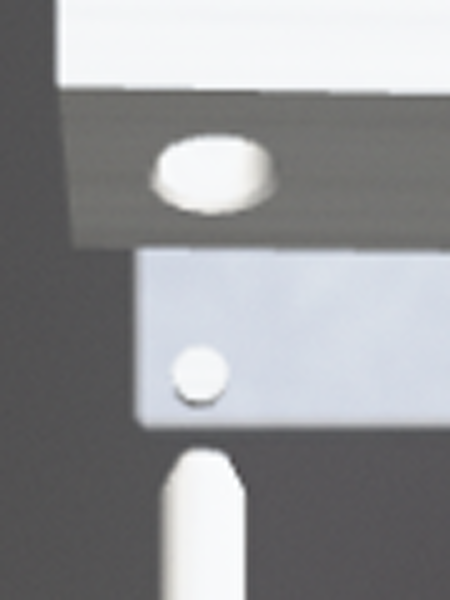

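View pics/c8.png

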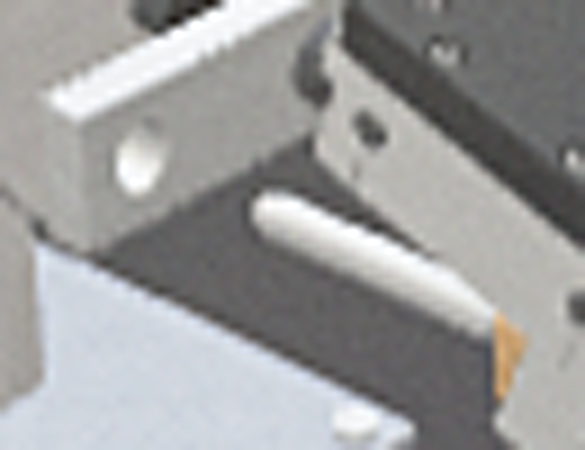

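```bash
python3 - <<'E'
from h import *
w=cv2.imread('pics/wrist2.png')
a=cv2.resize(w[10:90,240:320],None,fx=6,fy=6,interpolation=2);b=cv2.resize(w[10:90,450:530],None,fx=6,fy=6,interpolation=2)
cv2.imwrite('pics/c9.png',b)
C=cal('wrist');Rc,p,o=now()
y=np.radians(117.4)
# predicted tip by kinematics
tip=p+Rc.apply([0,0,-.002])-Rc.apply([0,np.cos(np.radians(20)),-np.sin(np.radians(20))])*.092
print('tip kin',tip,proj('wrist',tip,C),proj('side',tip)); print(p)
E
```

```text
tip kin [ 0.5127507  -0.00791691  0.17389686] [280.36854619 113.38732761] [274.28436163 193.41088908]
[ 0.55457727 -0.08908916  0.17196298]
```

View pics/c9.png

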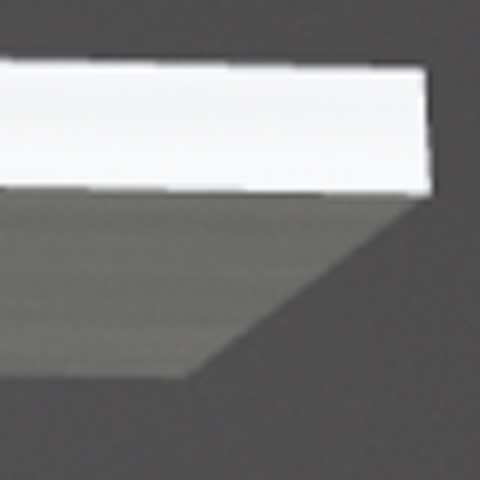

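```bash
python3 - <<'E'
from h import *
C=cal('wrist');K,M,t=C
obj=np.array([[-76,17,0],[-76,-17,0],[76,17,0],[76,-17,0],[-58,0,0]],float)/1e3
img=np.array([[251.6,37.6],[255,69.2],[521.8,42.3],[480.8,72.8],[282.5,54.4]])
ok,rv,tv=cv2.solvePnP(obj,img,K,None,flags=cv2.SOLVEPNP_ITERATIVE)
pr=cv2.projectPoints(obj,rv,tv,K,None)[0][:,0];print((pr-img).round(2))
A=M.T@cv2.Rodrigues(rv)[0];c=M.T@(tv.ravel()-t)
print('face ctr',c,'eye face',c+A@[-.058,0,0]);print(A.round(3))
print('yaw of normal',np.degrees(np.arctan2(-A[1,2],-A[0,2])),'tilt',np.degrees(np.arcsin(A[2,0])),np.degrees(np.arcsin(A[2,2])))
print('eye tri side+wrist',tri(ray('wrist',282.5,54.4,C),ray('side',260.4,187.6)))
print('tip tri',tri(ray('wrist',280.6,111,C),ray('side',273.3,193.2)))
E
```

```text
[[-0.22 -0.35]
 [-0.2  -0.22]
 [-0.21  0.06]
 [ 0.23 -0.15]
 [ 0.45  0.67]]
face ctr [0.54846577 0.05261464 0.16909541] eye face [0.49691027 0.02608924 0.17065519]
[[ 0.889  0.028  0.457]
 [ 0.457  0.005 -0.889]
 [-0.027  1.    -0.008]]
yaw of normal 117.21311723425328 tilt -1.5410205368788699 -0.47530744867937313
eye tri side+wrist (array([0.49668665, 0.02591694, 0.17144435]), np.float64(6.148554549186284e-06))
tip tri (array([ 0.51179522, -0.0061809 ,  0.17343489]), np.float64(0.0007652287622047633))
```

drive_tool:
  increments:
    - [[0,0,0],[1.4,0.8,2.2],0]
    - [[0,0,0],[0,-7.5,2.7],0]
    - [[0,0,0],[0,-7.5,2.7],0]
    - [[0,0,0],[0,-7.5,2.7],0]
    - [[0,0,0],[0,-7.5,2.7],0]
    - [[0,0,0],[0,0,0],0]
    - [[0,0,0],[0,0,0],0]

```text
time_s: 8.22
ee_pos: [0.5413, -0.0601, 0.1695]
eef_rot: [-2.792, -0.0, 0.478]
force: [0.2, 0.4, -0.6]
grip_width: 0.0214
```

```bash
python3 - <<'E'
from h import *
Rc,p,o=now();print(o['time_s'],p,o['eef_rot'],o['force'],o['moment'])
w=ctrl.camera('wrist')[:,:,::-1];s=ctrl.camera('side')[:,:,::-1]
cv2.imwrite('pics/c10.png',np.hstack([cv2.resize(w[20:120,240:330],(450,500),interpolation=2),cv2.resize(s[160:215,240:278],(345,500),interpolation=2)]))
E
```

```text
8.225 [ 0.54133474 -0.06009941  0.16948977] [-2.79179902e+00 -4.34367606e-04  4.77569423e-01] [ 0.20148167  0.42829521 -0.63479178] [-0.21758177 -0.06503001  0.01432418]
```

View pics/c10.png

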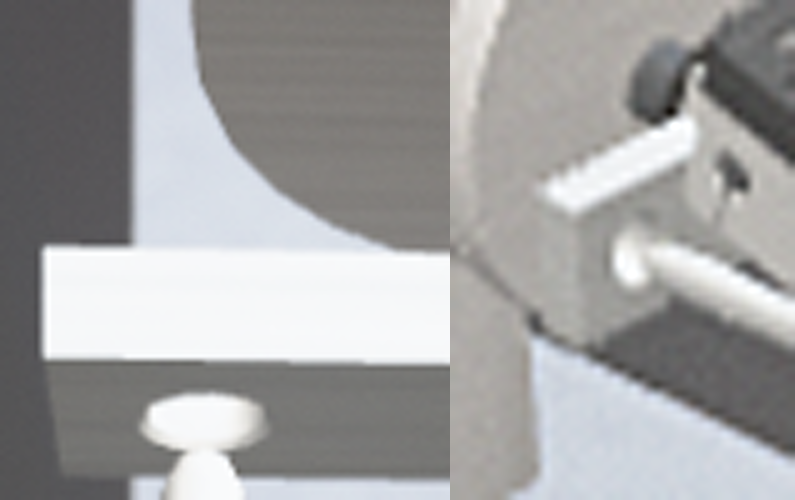

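```bash
python3 - <<'E'
from h import *
F=[]
for i in range(6):
    ctrl.camera('top');o=ctrl.get_obs();F.append(np.r_[o['force'],o['moment']])
print(np.mean(F,0).round(3),np.std(F,0).round(3))
E
```

```text
[ 0.124 -0.142 -0.993 -0.254 -0.072 -0.003] [0.501 0.602 0.443 0.04  0.025 0.031]
```

drive_tool:
  increments:
    - [[0,0,0],[0,-4.7,1.7],0]
    - [[0,0,0],[0,-4.7,1.7],0]
    - [[0,0,0],[0,0,0],0]

```text
time_s: 9.0
ee_pos: [0.5365, -0.0507, 0.1696]
eef_rot: [-2.792, -0.0, 0.478]
force: [0.3, 0.5, -0.6]
grip_width: 0.0221
```

drive_tool:
  increments:
    - [[0,0,0],[0,-4.7,1.7],0]
    - [[0,0,0],[0,-4.7,1.7],0]
    - [[0,0,0],[0,-4.7,1.7],0]
    - [[0,0,0],[0,-4.7,1.7],0]
    - [[0,0,0],[0,-4.7,1.7],0]
    - [[0,0,0],[0,0,0],0]

```text
time_s: 9.75
ee_pos: [0.5251, -0.0286, 0.1696]
eef_rot: [-2.792, -0.0, 0.478]
force: [0.3, 1.0, -1.6]
grip_width: 0.0216
```

```bash
python3 - <<'E'
from h import *
Rc,p,o=now();print(o['time_s'],p,o['eef_rot'],o['force'],o['moment'])
w=ctrl.camera('wrist')[:,:,::-1];s=ctrl.camera('side')[:,:,::-1]
cv2.imwrite('pics/c11.png',np.hstack([cv2.resize(w[0:240,180:390],(438,500),interpolation=2),cv2.resize(s[140:220,230:290],(375,500),interpolation=2)]))
E
```

```text
9.75 [ 0.52507638 -0.02862167  0.16961811] [-2.79166390e+00 -3.71365309e-04  4.77953720e-01] [ 0.26458112  0.97352965 -1.56337179] [-0.20121496 -0.08032391 -0.02175512]
```

View pics/c11.png

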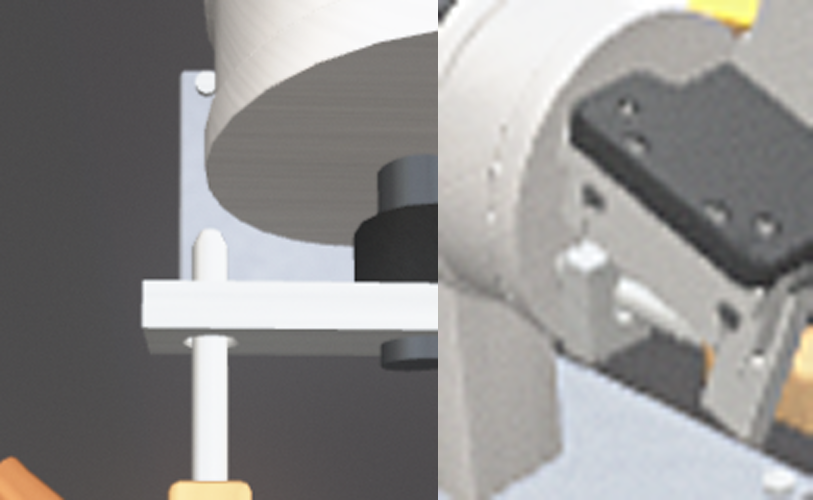

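```bash
cat > rec.py <<'E'
from h import *
import json
F=[];P=[]
for i in range(5):
    ctrl.camera('top');o=ctrl.get_obs();F.append(np.r_[o['force'],o['moment']]);P.append(o['ee_pos'])
y=np.radians(117.3);n=np.array([np.cos(y),np.sin(y),0]);x=np.array([n[1],-n[0],0])
p=np.mean(P,0);f=np.mean(F,0);X,Z=x@p-.5115,p[2]-.1681
th=np.arctan2(Z,X);t=np.array([-np.sin(th),np.cos(th)]);fx,fz=x@f[:3],f[2]
print(round(o['time_s'],2),'th',np.degrees(th).round(1),'r',round(np.hypot(X,Z)*1e3,2),'n',round(n@p*1e3,1),'Fx,Fz,Fn',np.round([fx,fz,n@f[:3]],2),'grip',o['grip_width'].round(4),'yaw',np.degrees(o['eef_rot']).round(2))
open('log.txt','a').write(json.dumps(dict(th=th,X=X,Z=Z,fx=fx,fz=fz,f=list(f),p=list(p),t=o['time_s']))+'\n')
E
python3 rec.py
python3 - <<'E'
import numpy as np
c,s=np.cos(np.radians(20)),np.sin(np.radians(20))
acc=np.zeros(3);th0=np.radians(178.5);r=58
rows=[]
for k in range(1,60):
    th=th0-np.radians(7*k)
    X=r*(np.cos(th)-np.cos(th0));Z=r*(np.sin(th)-np.sin(th0))
    tgt=np.array([X,-s*Z,-c*Z]);d=(tgt-acc).round(1);acc+=d;rows.append(d)
    print(k,d.tolist(),end='; ' if k%3 else '\n')
E
```

```text
1 [0.6, -2.4, -6.6]; 2 [1.5, -2.4, -6.5]; 3 [2.3, -2.3, -6.3]
4 [3.1, -2.1, -6.0]; 5 [3.9, -2.1, -5.6]; 6 [4.5, -1.8, -5.1]
7 [5.2, -1.7, -4.5]; 8 [5.7, -1.4, -3.9]; 9 [6.2, -1.2, -3.3]
10 [6.6, -0.9, -2.5]; 11 [6.8, -0.6, -1.7]; 12 [7.0, -0.4, -0.9]
13 [7.1, 0.0, -0.1]; 14 [7.1, 0.3, 0.7]; 15 [6.9, 0.5, 1.5]
16 [6.6, 0.8, 2.2]; 17 [6.3, 1.1, 3.1]; 18 [5.9, 1.4, 3.7]
19 [5.3, 1.6, 4.4]; 20 [4.8, 1.8, 4.9]; 21 [4.0, 2.0, 5.4]
22 [3.4, 2.1, 5.9]; 23 [2.5, 2.3, 6.2]; 24 [1.7, 2.3, 6.5]
25 [0.9, 2.4, 6.6]; 26 [-0.0, 2.4, 6.7]; 27 [-0.9, 2.4, 6.6]
28 [-1.7, 2.4, 6.4]; 29 [-2.5, 2.2, 6.2]; 30 [-3.4, 2.2, 5.9]
31 [-4.0, 2.0, 5.5]; 32 [-4.8, 1.8, 4.9]; 33 [-5.3, 1.6, 4.4]
34 [-5.9, 1.3, 3.7]; 35 [-6.3, 1.1, 3.0]; 36 [-6.6, 0.8, 2.3]
37 [-6.9, 0.6, 1.5]; 38 [-7.1, 0.2, 0.7]; 39 [-7.1, -0.0, -0.1]
40 [-7.0, -0.3, -1.0]; 41 [-6.8, -0.7, -1.7]; 42 [-6.6, -0.9, -2.5]
43 [-6.2, -1.2, -3.2]; 44 [-5.7, -1.4, -3.9]; 45 [-5.2, -1.6, -4.6]
46 [-4.5, -1.9, -5.1]; 47 [-3.9, -2.0, -5.5]; 48 [-3.1, -2.2, -6.0]
49 [-2.3, -2.3, -6.3]; 50 [-1.5, -2.3, -6.5]; 51 [-0.6, -2.5, -6.6]
52 [0.2, -2.4, -6.7]; 53 [1.2, -2.4, -6.6]; 54 [1.9, -2.3, -6.4]
55 [2.8, -2.2, -6.1]; 56 [3.5, -2.1, -5.8]; 57 [4.3, -2.0, -5.3]
58 [4.9, -1.7, -4.8]; 59 [5.5, -1.5, -4.1]; Traceback (most recent call last):
  File "rec.py", line 9, in <module>
    print(round(o['time_s'],2),'th',np.degrees(th).round(1),'r',round(np.hypot(X,Z)*1e3,2),'n',round(n@p*1e3,1),'Fx,Fz,Fn',np.round([fx,fz,n@f[:3]],2),'grip',o['grip_width'].round(4),'yaw',np.degrees(o['eef_rot']).round(2))
                                                                                                                                                              ^^^^^^^^^^^^^^^^^^^^^
AttributeError: 'float' object has no attribute 'round'
```

```bash
sed -i "s/o\['grip_width'\].round(4)/round(o['grip_width'],4)/" rec.py; python3 rec.py
```

```text
10.35 th 178.6 r 58.11 n -266.6 Fx,Fz,Fn [-0.13 -1.11  0.22] grip 0.0218 yaw [-1.5995e+02 -2.0000e-02  2.7360e+01]
```

drive_tool:
  increments:
    - [[0,0,0],[0.6,-2.4,-6.6],0]
    - [[0,0,0],[1.5,-2.4,-6.5],0]
    - [[0,0,0],[2.3,-2.3,-6.3],0]
    - [[0,0,0],[0,0,0],0]

```text
time_s: 10.85
ee_pos: [0.5293, -0.0268, 0.1907]
eef_rot: [-2.792, -0.001, 0.478]
force: [0.3, -0.4, -5.0]
grip_width: 0.0214
```

```bash
python3 rec.py
```

```text
11.1 th 157.8 r 58.1 n -266.6 Fx,Fz,Fn [ 0.29 -5.09  0.1 ] grip 0.0211 yaw [-159.94    0.     27.36]
```

drive_tool:
  increments:
    - [[0,0,0],[3.1,-2.1,-6.0],0]
    - [[0,0,0],[3.9,-2.1,-5.6],0]
    - [[0,0,0],[4.5,-1.8,-5.1],0]
    - [[0,0,0],[0,0,0],0]

```text
time_s: 11.6
ee_pos: [0.5396, -0.0215, 0.2084]
eef_rot: [-2.792, -0.001, 0.478]
force: [-0.8, -1.4, -4.6]
grip_width: 0.0216
```

```bash
python3 rec.py
```

```text
11.85 th 136.7 r 58.13 n -266.6 Fx,Fz,Fn [-2.16 -4.67 -0.25] grip 0.0217 yaw [-1.5994e+02 -1.0000e-02  2.7360e+01]
```

drive_tool:
  increments:
    - [[0,0,0],[5.2,-1.7,-4.5],0]
    - [[0,0,0],[5.7,-1.4,-3.9],0]
    - [[0,0,0],[6.2,-1.2,-3.3],0]
    - [[0,0,0],[0,0,0],0]

```text
time_s: 12.35
ee_pos: [0.5549, -0.0136, 0.2207]
eef_rot: [-2.792, -0.001, 0.478]
force: [-3.0, -2.6, -3.2]
grip_width: 0.0215
```

```bash
python3 rec.py
```

```text
12.6 th 115.6 r 58.1 n -266.5 Fx,Fz,Fn [-3.66 -3.59 -0.04] grip 0.0215 yaw [-1.5994e+02 -2.0000e-02  2.7360e+01]
```

drive_tool:
  increments:
    - [[0,0,0],[6.6,-0.9,-2.5],0]
    - [[0,0,0],[6.8,-0.6,-1.7],0]
    - [[0,0,0],[7.0,-0.4,-0.9],0]
    - [[0,0,0],[0,0,0],0]

```text
time_s: 13.1
ee_pos: [0.573, -0.0041, 0.226]
eef_rot: [-2.792, -0.001, 0.478]
force: [-3.2, -2.0, -2.0]
grip_width: 0.0214
```

```bash
python3 rec.py
```

```text
13.35 th 94.6 r 58.08 n -266.5 Fx,Fz,Fn [-3.8  -1.83 -0.15] grip 0.0215 yaw [-1.5995e+02 -3.0000e-02  2.7360e+01]
```

drive_tool:
  increments:
    - [[0,0,0],[7.1,0,-0.1],0]
    - [[0,0,0],[7.1,0.3,0.7],0]
    - [[0,0,0],[6.9,0.5,1.5],0]
    - [[0,0,0],[0,0,0],0]

```text
time_s: 13.85
ee_pos: [0.5917, 0.0055, 0.2236]
eef_rot: [-2.792, -0.001, 0.478]
force: [-2.5, -1.0, 1.2]
grip_width: 0.0216
```

```bash
python3 rec.py
```

```text
14.1 th 73.5 r 58.03 n -266.5 Fx,Fz,Fn [-2.68  0.36  0.49] grip 0.0218 yaw [-1.5995e+02 -3.0000e-02  2.7360e+01]
```

drive_tool:
  increments:
    - [[0,0,0],[6.6,0.8,2.2],0]
    - [[0,0,0],[6.3,1.1,3.1],0]
    - [[0,0,0],[5.9,1.4,3.7],0]
    - [[0,0,0],[0,0,0],0]

```text
time_s: 14.6
ee_pos: [0.6085, 0.0142, 0.2137]
eef_rot: [-2.791, -0.001, 0.478]
force: [-1.2, -0.2, 1.9]
grip_width: 0.0219
```

```bash
python3 rec.py
```

```text
14.85 th 52.5 r 58.0 n -266.5 Fx,Fz,Fn [-1.4   0.31  0.48] grip 0.0218 yaw [-1.5995e+02 -3.0000e-02  2.7360e+01]
```

drive_tool:
  increments:
    - [[0,0,0],[5.3,1.6,4.4],0]
    - [[0,0,0],[4.8,1.8,4.9],0]
    - [[0,0,0],[4.0,2.0,5.4],0]
    - [[0,0,0],[0,0,0],0]

```text
time_s: 15.35
ee_pos: [0.6208, 0.0206, 0.1976]
eef_rot: [-2.791, -0.0, 0.478]
force: [-0.4, -0.7, 0.0]
grip_width: 0.022
```

```bash
python3 rec.py
```

```text
15.6 th 31.5 r 57.93 n -266.5 Fx,Fz,Fn [-0.44 -0.01  0.37] grip 0.0218 yaw [-1.5995e+02 -3.0000e-02  2.7360e+01]
```

drive_tool:
  increments:
    - [[0,0,0],[3.4,2.1,5.9],0]
    - [[0,0,0],[2.5,2.3,6.2],0]
    - [[0,0,0],[1.7,2.3,6.5],0]
    - [[0,0,0],[0,0,0],0]

```text
time_s: 16.1
ee_pos: [0.6273, 0.0241, 0.1777]
eef_rot: [-2.791, 0.0, 0.477]
force: [-0.2, -0.1, -0.7]
grip_width: 0.0218
```

```bash
python3 rec.py
```

```text
16.35 th 10.4 r 57.93 n -266.4 Fx,Fz,Fn [-0.23 -0.52 -0.18] grip 0.0218 yaw [-1.5996e+02 -3.0000e-02  2.7370e+01]
```

drive_tool:
  increments:
    - [[0,0,0],[0.9,2.4,6.6],0]
    - [[0,0,0],[0,2.4,6.7],0]
    - [[0,0,0],[-0.9,2.4,6.6],0]
    - [[0,0,0],[0,0,0],0]

```text
time_s: 16.85
ee_pos: [0.627, 0.024, 0.1565]
eef_rot: [-2.791, 0.001, 0.477]
force: [-0.5, 0.5, 0.2]
grip_width: 0.0212
```

```bash
python3 rec.py
```

```text
17.1 th -10.6 r 57.94 n -266.4 Fx,Fz,Fn [ 0.34 -0.54  0.02] grip 0.0219 yaw [-1.5996e+02 -3.0000e-02  2.7360e+01]
```

drive_tool:
  increments:
    - [[0,0,0],[-1.7,2.4,6.4],0]
    - [[0,0,0],[-2.5,2.2,6.2],0]
    - [[0,0,0],[-3.4,2.2,5.9],0]
    - [[0,0,0],[0,0,0],0]

```text
time_s: 17.6
ee_pos: [0.6202, 0.0203, 0.137]
eef_rot: [-2.791, 0.001, 0.477]
force: [-0.2, 0.3, -0.7]
grip_width: 0.0215
```

```bash
python3 rec.py
```

```text
17.85 th -31.6 r 57.93 n -266.5 Fx,Fz,Fn [-0.24 -0.74 -0.1 ] grip 0.0219 yaw [-1.5996e+02 -4.0000e-02  2.7370e+01]
```

drive_tool:
  increments:
    - [[0,0,0],[-4.0,2.0,5.5],0]
    - [[0,0,0],[-4.8,1.8,4.9],0]
    - [[0,0,0],[-5.3,1.6,4.4],0]
    - [[0,0,0],[0,0,0],0]

```text
time_s: 18.35
ee_pos: [0.6076, 0.0137, 0.1215]
eef_rot: [-2.791, 0.0, 0.477]
force: [0.2, 0.2, -0.9]
grip_width: 0.0217
```

```bash
python3 rec.py
```

```text
18.6 th -52.6 r 58.01 n -266.5 Fx,Fz,Fn [ 0.09 -0.97 -0.31] grip 0.0216 yaw [-1.5996e+02 -3.0000e-02  2.7370e+01]
```

drive_tool:
  increments:
    - [[0,0,0],[-5.9,1.3,3.7],0]
    - [[0,0,0],[-6.3,1.1,3.0],0]
    - [[0,0,0],[-6.6,0.8,2.3],0]
    - [[0,0,0],[0,0,0],0]

```text
time_s: 19.1
ee_pos: [0.5909, 0.0051, 0.1122]
eef_rot: [-2.791, 0.0, 0.477]
force: [0.4, -1.1, -0.7]
grip_width: 0.0216
```

```bash
python3 rec.py
```

```text
19.35 th -73.6 r 58.04 n -266.4 Fx,Fz,Fn [ 0.04 -0.71  0.01] grip 0.0218 yaw [-1.5996e+02 -2.0000e-02  2.7370e+01]
```

```bash
python3 - <<'E'
from h import *
w=ctrl.camera('wrist')[:,:,::-1];s=ctrl.camera('side')[:,:,::-1]
cv2.imwrite('pics/c12.png',np.hstack([cv2.resize(w,(500,375)),cv2.resize(s[100:240,210:320],(295,375),interpolation=2)]))
E
```

```text
(no output)
```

View pics/c12.png

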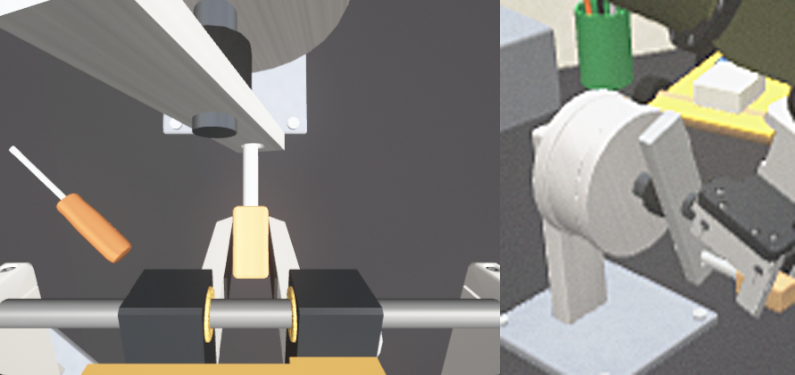

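drive_tool:
  increments:
    - [[0,0,0],[-6.9,0.6,1.5],0]
    - [[0,0,0],[-7.1,0.2,0.7],0]
    - [[0,0,0],[-7.1,0,-0.1],0]
    - [[0,0,0],[0,0,0],0]

```text
time_s: 19.95
ee_pos: [0.5722, -0.0046, 0.1103]
eef_rot: [-2.792, -0.0, 0.477]
force: [0.7, 0.1, -0.8]
grip_width: 0.0218
```

```bash
python3 rec.py
```

```text
20.2 th -94.6 r 58.13 n -266.5 Fx,Fz,Fn [ 0.72 -0.49  0.02] grip 0.0217 yaw [-1.5996e+02 -1.0000e-02  2.7370e+01]
```

drive_tool:
  increments:
    - [[0,0,0],[-7.0,-0.3,-1.0],0]
    - [[0,0,0],[-6.8,-0.7,-1.7],0]
    - [[0,0,0],[-6.6,-0.9,-2.5],0]
    - [[0,0,0],[0,0,0],0]

```text
time_s: 20.7
ee_pos: [0.5541, -0.014, 0.116]
eef_rot: [-2.792, -0.0, 0.477]
force: [1.4, 1.0, -0.1]
grip_width: 0.0215
```

```bash
python3 rec.py
```

```text
20.95 th -115.6 r 58.11 n -266.5 Fx,Fz,Fn [ 1.83 -1.27 -0.08] grip 0.0215 yaw [-1.5996e+02 -2.0000e-02  2.7370e+01]
```

drive_tool:
  increments:
    - [[0,0,0],[-6.2,-1.2,-3.2],0]
    - [[0,0,0],[-5.7,-1.4,-3.9],0]
    - [[0,0,0],[-5.2,-1.6,-4.6],0]
    - [[0,0,0],[0,0,0],0]

```text
time_s: 21.45
ee_pos: [0.539, -0.0218, 0.1286]
eef_rot: [-2.792, -0.0, 0.478]
force: [2.6, 1.6, -1.3]
grip_width: 0.0213
```

```bash
python3 rec.py
```

```text
21.7 th -136.5 r 58.18 n -266.6 Fx,Fz,Fn [ 2.51 -1.91 -0.33] grip 0.0217 yaw [-1.5995e+02 -1.0000e-02  2.7370e+01]
```

drive_tool:
  increments:
    - [[0,0,0],[-4.5,-1.9,-5.1],0]
    - [[0,0,0],[-3.9,-2.0,-5.5],0]
    - [[0,0,0],[-3.1,-2.2,-6.0],0]
    - [[0,0,0],[0,0,0],0]

```text
time_s: 22.2
ee_pos: [0.5289, -0.027, 0.1464]
eef_rot: [-2.792, -0.0, 0.478]
force: [1.8, 1.3, -2.5]
grip_width: 0.0217
```

```bash
python3 rec.py
```

```text
22.45 th -157.4 r 58.22 n -266.6 Fx,Fz,Fn [ 2.74 -3.01 -0.45] grip 0.0216 yaw [-159.95   -0.     27.37]
```

drive_tool:
  increments:
    - [[0,0,0],[-2.3,-2.3,-6.3],0]
    - [[0,0,0],[-1.5,-2.3,-6.5],0]
    - [[0,0,0],[-0.6,-2.5,-6.6],0]
    - [[0,0,0],[0,0,0],0]

```text
time_s: 22.95
ee_pos: [0.5251, -0.0289, 0.167]
eef_rot: [-2.792, -0.0, 0.478]
force: [1.8, 1.4, -4.8]
grip_width: 0.0215
```

```bash
python3 rec.py
```

```text
23.2 th -178.3 r 58.21 n -266.5 Fx,Fz,Fn [ 2.2  -4.   -0.96] grip 0.0213 yaw [-159.94    0.     27.37]
```

```bash
cat > fit.py <<'E'
from h import *
import json
from scipy.optimize import least_squares
L=[json.loads(l) for l in open('log.txt')]
base=L[0];L=L[1:]
for skip in (0,1):
  for b in [(0,-.85),(0,-1.05),(.2,-.9),(-.13,-1.11),None]:
    D=L[skip:]
    def T(bb):return np.array([-((d['fx']-bb[0])*np.sin(d['th'])-(d['fz']-bb[1])*np.cos(d['th']))*.058 for d in D])
    th=np.array([d['th'] for d in D])
    def model(p):
        bb=b if b is not None else p[3:5]
        t=T(bb);dr=th+.035+t/2
        r=(t-(p[0]-p[1]*np.cos(dr+p[2])))
        return np.r_[r/.015, 0 if b is not None else [(p[0]-.17)/.01,(p[1]-.118)/.012]]
    best=min((least_squares(model,[.17,.12,a,0,-.9][:3 if b is not None else 5]) for a in (0,2,4)),key=lambda s:s.cost)
    p=best.x; print(skip,b,'Tf %.3f W %.3f alpha %.1f'%(p[0],p[1],np.degrees(p[2])),p[3:],'cost',round(best.cost,2))
    if skip==0 and b in [(0,-1.05)]: print(np.c_[np.degrees(th),T(b),best.fun[:len(th)]*.015].round(3))
E
python3 fit.py
```

```text
0 (0, -0.85) Tf 0.117 W 0.127 alpha 33.4 [] cost 7.42
0 (0, -1.05) Tf 0.117 W 0.118 alpha 37.0 [] cost 7.62
[[ 1.57754e+02  2.11000e-01 -1.60000e-02]
 [ 1.36673e+02  2.38000e-01  3.00000e-03]
 [ 1.15583e+02  2.55000e-01  2.50000e-02]
 [ 9.45790e+01  2.23000e-01  1.50000e-02]
 [ 7.35110e+01  1.72000e-01  0.00000e+00]
 [ 5.24910e+01  1.12000e-01 -1.50000e-02]
 [ 3.15090e+01  6.50000e-02 -1.70000e-02]
 [ 1.04280e+01  3.30000e-02 -9.00000e-03]
 [-1.05750e+01  3.30000e-02  1.80000e-02]
 [-3.15530e+01  8.00000e-03  8.00000e-03]
 [-5.25820e+01  7.00000e-03  5.00000e-03]
 [-7.35610e+01  8.00000e-03 -1.20000e-02]
 [-9.46410e+01  3.90000e-02 -1.00000e-02]
 [-1.15597e+02  1.01000e-01  1.70000e-02]
 [-1.36544e+02  1.36000e-01  1.10000e-02]
 [-1.57415e+02  1.66000e-01  1.00000e-03]
 [-1.78295e+02  1.75000e-01 -2.50000e-02]]
0 (0.2, -0.9) Tf 0.117 W 0.133 alpha 38.1 [] cost 7.46
0 (-0.13, -1.11) Tf 0.117 W -0.111 alpha 215.3 [] cost 7.69
0 None Tf 0.124 W 0.120 alpha 23.5 [-0.37534498 -0.73333143] cost 19.66
1 (0, -0.85) Tf 0.119 W 0.129 alpha 33.1 [] cost 6.75
1 (0, -1.05) Tf 0.119 W 0.120 alpha 36.6 [] cost 6.95
1 (0.2, -0.9) Tf 0.118 W -0.135 alpha 217.8 [] cost 6.85
1 (-0.13, -1.11) Tf 0.119 W 0.113 alpha 34.9 [] cost 6.99
1 None Tf 0.125 W 0.120 alpha 14.4 [-0.69689325 -0.65838879] cost 18.21
```

```bash
cat > gen.py <<'E'
import numpy as np,sys
# args: start angle(cmd), steps...
c,s=np.cos(np.radians(20)),np.sin(np.radians(20))
th0=float(sys.argv[1]);r=58;acc=np.zeros(3);th=th0
P=lambda a:r*np.array([np.cos(np.radians(a)),np.sin(np.radians(a))])
for grp in sys.argv[2:]:
    out=[]
    for st in grp.split(','):
        th+=float(st);X,Z=P(th)-P(th0);t=np.array([X,-s*Z,-c*Z]);d=(t-acc).round(1);acc=acc+d;out.append('[[0,0,0],%s,0]'%d.tolist())
    print(round(th,1),','.join(out))
E
G=7,7,5,2
python3 gen.py -178.5 4,3 8,7,4,2 $G $G $G $G $G $G $G $G
```

```text
-171.5 [[0,0,0],[0.2, 1.4, 3.8],0],[[0,0,0],[0.4, 1.0, 2.8],0]
-150.5 [[0,0,0],[1.8, 2.7, 7.5],0],[[0,0,0],[2.4, 2.3, 6.2],0],[[0,0,0],[1.7, 1.2, 3.4],0],[[0,0,0],[1.0, 0.6, 1.7],0]
-129.5 [[0,0,0],[3.9, 2.1, 5.6],0],[[0,0,0],[4.5, 1.8, 5.1],0],[[0,0,0],[3.6, 1.2, 3.3],0],[[0,0,0],[1.6, 0.5, 1.2],0]
-108.5 [[0,0,0],[5.7, 1.4, 3.9],0],[[0,0,0],[6.2, 1.2, 3.3],0],[[0,0,0],[4.7, 0.7, 1.8],0],[[0,0,0],[1.9, 0.2, 0.7],0]
-87.5 [[0,0,0],[6.8, 0.6, 1.7],0],[[0,0,0],[7.0, 0.4, 0.9],0],[[0,0,0],[5.1, 0.0, 0.2],0],[[0,0,0],[2.0, -0.0, -0.1],0]
-66.5 [[0,0,0],[7.1, -0.3, -0.7],0],[[0,0,0],[6.9, -0.5, -1.5],0],[[0,0,0],[4.7, -0.6, -1.5],0],[[0,0,0],[1.9, -0.2, -0.7],0]
-45.5 [[0,0,0],[6.3, -1.1, -3.1],0],[[0,0,0],[5.9, -1.4, -3.7],0],[[0,0,0],[3.9, -1.1, -3.0],0],[[0,0,0],[1.4, -0.5, -1.4],0]
-24.5 [[0,0,0],[4.8, -1.8, -4.9],0],[[0,0,0],[4.0, -2.0, -5.4],0],[[0,0,0],[2.5, -1.5, -4.2],0],[[0,0,0],[0.9, -0.6, -1.7],0]
-3.5 [[0,0,0],[2.5, -2.3, -6.2],0],[[0,0,0],[1.7, -2.3, -6.5],0],[[0,0,0],[0.7, -1.7, -4.7],0],[[0,0,0],[0.2, -0.7, -1.9],0]
17.5 [[0,0,0],[-0.0, -2.4, -6.7],0],[[0,0,0],[-0.9, -2.4, -6.6],0],[[0,0,0],[-1.1, -1.7, -4.6],0],[[0,0,0],[-0.6, -0.7, -1.8],0]
```

drive_tool:
  increments:
    - [[0,0,0],[0.2,1.4,3.8],0]
    - [[0,0,0],[0.4,1.0,2.8],0]
    - [[0,0,0],[0,0,0],0]

```text
time_s: 23.58
ee_pos: [0.5255, -0.0285, 0.1592]
eef_rot: [-2.791, 0.0, 0.478]
force: [0.4, -0.7, -0.5]
grip_width: 0.0212
```

```bash
echo '#base' ; python3 rec.py; python3 rec.py
```

```text
#base
23.82 th -171.5 r 58.12 n -266.5 Fx,Fz,Fn [-0.53 -0.8   0.09] grip 0.0216 yaw [-1.5995e+02 -3.0000e-02  2.7370e+01]
24.07 th -171.5 r 58.1 n -266.5 Fx,Fz,Fn [-0.38 -0.57 -0.21] grip 0.0218 yaw [-1.5995e+02 -2.0000e-02  2.7360e+01]
```

drive_tool:
  increments:
    - [[0,0,0],[1.8,2.7,7.5],0]
    - [[0,0,0],[2.4,2.3,6.2],0]
    - [[0,0,0],[1.7,1.2,3.4],0]
    - [[0,0,0],[1.0,0.6,1.7],0]
    - [[0,0,0],[0,0,0],0]

```text
time_s: 24.7
ee_pos: [0.5318, -0.0253, 0.1394]
eef_rot: [-2.791, -0.0, 0.478]
force: [0.4, -0.1, 0.7]
grip_width: 0.0218
```

```bash
python3 rec.py
```

```text
24.95 th -150.5 r 58.14 n -266.4 Fx,Fz,Fn [-0.03  0.69  0.55] grip 0.022 yaw [-1.5994e+02 -1.0000e-02  2.7370e+01]
```

drive_tool:
  increments:
    - [[0,0,0],[3.9,2.1,5.6],0]
    - [[0,0,0],[4.5,1.8,5.1],0]
    - [[0,0,0],[3.6,1.2,3.3],0]
    - [[0,0,0],[1.6,0.5,1.2],0]
    - [[0,0,0],[0,0,0],0]

```text
time_s: 25.58
ee_pos: [0.5439, -0.0191, 0.1231]
eef_rot: [-2.791, -0.0, 0.478]
force: [-1.8, 0.4, 1.3]
grip_width: 0.0215
```

```bash
python3 rec.py
```

```text
25.82 th -129.6 r 58.15 n -266.4 Fx,Fz,Fn [-1.    1.33  0.77] grip 0.0217 yaw [-1.5995e+02 -1.0000e-02  2.7370e+01]
```

drive_tool:
  increments:
    - [[0,0,0],[5.7,1.4,3.9],0]
    - [[0,0,0],[6.2,1.2,3.3],0]
    - [[0,0,0],[4.7,0.7,1.8],0]
    - [[0,0,0],[1.9,0.2,0.7],0]
    - [[0,0,0],[0,0,0],0]

```text
time_s: 26.45
ee_pos: [0.5604, -0.0106, 0.1129]
eef_rot: [-2.792, -0.0, 0.478]
force: [-1.7, -0.9, 2.1]
grip_width: 0.0214
```

```bash
python3 rec.py
```

```text
26.7 th -108.6 r 58.2 n -266.4 Fx,Fz,Fn [-2.05  2.03  0.06] grip 0.0212 yaw [-1.5995e+02 -1.0000e-02  2.7360e+01]
```

drive_tool:
  increments:
    - [[0,0,0],[6.8,0.6,1.7],0]
    - [[0,0,0],[7.0,0.4,0.9],0]
    - [[0,0,0],[5.1,0.0,0.2],0]
    - [[0,0,0],[2.0,0,-0.1],0]
    - [[0,0,0],[0,0,0],0]

```text
time_s: 27.32
ee_pos: [0.5789, -0.001, 0.1099]
eef_rot: [-2.792, -0.0, 0.478]
force: [-2.9, -2.1, 1.7]
grip_width: 0.0218
```

```bash
python3 rec.py
```

```text
27.57 th -87.7 r 58.15 n -266.4 Fx,Fz,Fn [-3.94  0.8   0.17] grip 0.0216 yaw [-1.5994e+02 -1.0000e-02  2.7360e+01]
```

drive_tool:
  increments:
    - [[0,0,0],[7.1,-0.3,-0.7],0]
    - [[0,0,0],[6.9,-0.5,-1.5],0]
    - [[0,0,0],[4.7,-0.6,-1.5],0]
    - [[0,0,0],[1.9,-0.2,-0.7],0]
    - [[0,0,0],[0,0,0],0]

```text
time_s: 28.2
ee_pos: [0.5971, 0.0085, 0.1146]
eef_rot: [-2.792, 0.0, 0.478]
force: [-5.2, -2.4, 0.2]
grip_width: 0.0217
```

```bash
python3 rec.py
```

```text
28.45 th -66.8 r 58.17 n -266.4 Fx,Fz,Fn [-5.02  0.29 -0.08] grip 0.0217 yaw [-1.5994e+02  1.0000e-02  2.7370e+01]
```

drive_tool:
  increments:
    - [[0,0,0],[6.3,-1.1,-3.1],0]
    - [[0,0,0],[5.9,-1.4,-3.7],0]
    - [[0,0,0],[3.9,-1.1,-3.0],0]
    - [[0,0,0],[1.4,-0.5,-1.4],0]
    - [[0,0,0],[0,0,0],0]

```text
time_s: 29.08
ee_pos: [0.6125, 0.0164, 0.1263]
eef_rot: [-2.792, 0.001, 0.478]
force: [-5.0, -3.8, -2.1]
grip_width: 0.0212
```

```bash
python3 rec.py
```

```text
29.32 th -46.1 r 58.08 n -266.4 Fx,Fz,Fn [-5.93 -1.78 -0.33] grip 0.0216 yaw [-1.5994e+02  4.0000e-02  2.7370e+01]
```

drive_tool:
  increments:
    - [[0,0,0],[4.8,-1.8,-4.9],0]
    - [[0,0,0],[4.0,-2.0,-5.4],0]
    - [[0,0,0],[2.5,-1.5,-4.2],0]
    - [[0,0,0],[0.9,-0.6,-1.7],0]
    - [[0,0,0],[0,0,0],0]

```text
time_s: 29.95
ee_pos: [0.6234, 0.022, 0.1435]
eef_rot: [-2.792, 0.0, 0.478]
force: [-4.0, -1.9, -4.5]
grip_width: 0.0215
```

```bash
python3 rec.py
```

```text
30.2 th -25.0 r 58.02 n -266.3 Fx,Fz,Fn [-4.85 -4.62  0.17] grip 0.0217 yaw [-159.94   -0.     27.36]
```

drive_tool:
  increments:
    - [[0,0,0],[2.5,-2.3,-6.2],0]
    - [[0,0,0],[1.7,-2.3,-6.5],0]
    - [[0,0,0],[0.7,-1.7,-4.7],0]
    - [[0,0,0],[0.2,-0.7,-1.9],0]
    - [[0,0,0],[0,0,0],0]

```text
time_s: 30.82
ee_pos: [0.6282, 0.0244, 0.1646]
eef_rot: [-2.792, -0.001, 0.477]
force: [-0.4, -0.9, -6.0]
grip_width: 0.0219
```

```bash
python3 rec.py
```

```text
31.07 th -3.6 r 58.02 n -266.4 Fx,Fz,Fn [-1.13 -5.25 -0.34] grip 0.0211 yaw [-1.5995e+02 -3.0000e-02  2.7360e+01]
```

drive_tool:
  increments:
    - [[0,0,0],[0,-2.4,-6.7],0]
    - [[0,0,0],[-0.9,-2.4,-6.6],0]
    - [[0,0,0],[-1.1,-1.7,-4.6],0]
    - [[0,0,0],[-0.6,-0.7,-1.8],0]
    - [[0,0,0],[0,0,0],0]

```text
time_s: 31.7
ee_pos: [0.6259, 0.0232, 0.1857]
eef_rot: [-2.792, -0.001, 0.477]
force: [1.4, -0.3, -5.2]
grip_width: 0.0216
```

```bash
python3 rec.py
```

```text
31.95 th 17.4 r 57.98 n -266.4 Fx,Fz,Fn [ 0.99 -5.1  -1.1 ] grip 0.0217 yaw [-1.5995e+02 -3.0000e-02  2.7350e+01]
```

```bash
cat > fit2.py <<'E'
from h import *
import json,sys
from scipy.optimize import least_squares
L=[json.loads(l) for l in open('log.txt')]
dirs=[0]+[1]*17+[0,0]+[-1]*(len(L)-20)
if len(sys.argv)>1: dirs=[0]+[1]*17+[0,0]+[-1]*10+[int(c) for c in sys.argv[1].split(',')]
D=[(d,s) for d,s in zip(L,dirs) if s]
th=np.array([d['th'] for d,_ in D]);s=np.array([k for _,k in D]);fx=np.array([d['fx'] for d,_ in D]);fz=np.array([d['fz'] for d,_ in D])
def T(b):  # resist torque
    return -s*((fx-b[0])*np.sin(th)-(fz-b[1])*np.cos(th))*.058
def run(b,sel=None,verbose=False):
    m=np.ones(len(s),bool) if sel is None else sel
    def model(p):
        bb=b if b is not None else p[4:6]
        t=T(bb);dr=th+s*(.035+t/2)
        Tf=np.where(s>0,p[0],p[1])
        r=t-(Tf-s*p[2]*np.cos(dr+p[3]))
        return np.r_[r[m]/.013, [] if b is not None else (np.array(bb)-[-.2,-.88])/.2]
    best=least_squares(model,[.13,.13,.12,.6,-.1,-.9][:4 if b is not None else 6]);p=best.x
    print(b,'Tf %.3f %.3f W %.3f alpha %.1f'%(p[0],p[1],p[2],np.degrees(p[3])),p[4:].round(2),'cost',round(best.cost,2))
    if verbose: print(np.c_[np.degrees(th),s,T(b if b is not None else p[4:6]),best.fun[:len(th)]*.013].round(3))
    return p
if __name__=='__main__':
    for b in [(0,-.9),(-.2,-.88),(-.45,-.68),(0.05,-1.)]: run(b)
    run((-.2,-.88),s>0);run((-.2,-.88),s<0)
    run(None,None,True)
E
python3 fit2.py
```

```text
(0, -0.9) Tf 0.117 0.156 W 0.128 alpha 34.0 [] cost 15.39
(-0.2, -0.88) Tf 0.117 0.156 W 0.122 alpha 29.1 [] cost 15.95
(-0.45, -0.68) Tf 0.117 0.158 W 0.126 alpha 20.4 [] cost 16.98
(0.05, -1.0) Tf 0.117 0.155 W 0.125 alpha 36.7 [] cost 15.27
(-0.2, -0.88) Tf 0.117 -0.514 W 0.119 alpha 29.6 [] cost 9.97
(-0.2, -0.88) Tf 0.130 0.146 W 0.138 alpha 32.1 [] cost 4.44
None Tf 0.117 0.156 W 0.125 alpha 31.8 [-0.09 -0.89] cost 15.77
[[ 1.57754e+02  1.00000e+00  2.17000e-01 -1.90000e-02]
 [ 1.36673e+02  1.00000e+00  2.42000e-01 -1.00000e-03]
 [ 1.15583e+02  1.00000e+00  2.54000e-01  2.20000e-02]
 [ 9.45790e+01  1.00000e+00  2.19000e-01  1.40000e-02]
 [ 7.35110e+01  1.00000e+00  1.65000e-01  0.00000e+00]
 [ 5.24910e+01  1.00000e+00  1.03000e-01 -1.30000e-02]
 [ 3.15090e+01  1.00000e+00  5.40000e-02 -1.40000e-02]
 [ 1.04280e+01  1.00000e+00  2.30000e-02 -6.00000e-03]
 [-1.05750e+01  1.00000e+00  2.50000e-02  2.20000e-02]
 [-3.15530e+01  1.00000e+00  3.00000e-03  1.00000e-02]
 [-5.25820e+01  1.00000e+00  5.00000e-03  7.00000e-03]
 [-7.35610e+01  1.00000e+00  1.00000e-02 -1.10000e-02]
 [-9.46410e+01  1.00000e+00  4.50000e-02 -9.00000e-03]
 [-1.15597e+02  1.00000e+00  1.10000e-01  1.70000e-02]
 [-1.36544e+02  1.00000e+00  1.47000e-01  1.10000e-02]
 [-1.57415e+02  1.00000e+00  1.77000e-01 -1.00000e-03]
 [-1.78295e+02  1.00000e+00  1.84000e-01 -2.80000e-02]
 [-1.50542e+02 -1.00000e+00  7.80000e-02 -1.00000e-02]
 [-1.29575e+02 -1.00000e+00  1.23000e-01 -4.00000e-03]
 [-1.08596e+02 -1.00000e+00  1.62000e-01 -8.00000e-03]
 [-8.77200e+01 -1.00000e+00  2.19000e-01  9.00000e-03]
 [-6.67840e+01 -1.00000e+00  2.36000e-01 -1.00000e-02]
 [-4.61300e+01 -1.00000e+00  2.80000e-01  1.00000e-02]
 [-2.49790e+01 -1.00000e+00  3.13000e-01  3.20000e-02]
 [-3.64900e+00 -1.00000e+00  2.56000e-01 -1.80000e-02]
 [ 1.74050e+01 -1.00000e+00  2.52000e-01 -0.00000e+00]]
```

```bash
cat > base.py <<'E'
from h import *
F=[];y=np.radians(117.3);n=np.array([np.cos(y),np.sin(y),0]);x=np.array([n[1],-n[0],0])
for i in range(16):
    ctrl.camera('top');o=ctrl.get_obs();f=o['force'];F.append([x@f,n@f,f[2]])
F=np.array(F);print(o['time_s'],'x,n,z',F.mean(0).round(2),F.std(0).round(2),F[:8].mean(0).round(2),F[8:].mean(0).round(2))
E
G=-7,-7,-5,-2
python3 gen.py 17.5 -5,-4 -10,-10,-7,-2,-1 $G $G $G $G -6,-4,-2,-1
```

```text
8.5 [[0,0,0],[1.3, 1.7, 4.6],0],[[0,0,0],[0.7, 1.3, 3.7],0]
-21.5 [[0,0,0],[0.7, 3.5, 9.5],0],[[0,0,0],[-1.2, 3.4, 9.5],0],[[0,0,0],[-1.8, 2.4, 6.4],0],[[0,0,0],[-0.7, 0.6, 1.8],0],[[0,0,0],[-0.4, 0.3, 0.9],0]
-42.5 [[0,0,0],[-2.9, 2.2, 6.0],0],[[0,0,0],[-3.8, 2.1, 5.6],0],[[0,0,0],[-3.1, 1.3, 3.8],0],[[0,0,0],[-1.4, 0.6, 1.4],0]
-63.5 [[0,0,0],[-5.0, 1.6, 4.6],0],[[0,0,0],[-5.7, 1.5, 4.0],0],[[0,0,0],[-4.3, 0.9, 2.5],0],[[0,0,0],[-1.8, 0.3, 0.9],0]
-84.5 [[0,0,0],[-6.6, 1.0, 2.6],0],[[0,0,0],[-6.8, 0.6, 1.8],0],[[0,0,0],[-4.9, 0.3, 0.8],0],[[0,0,0],[-2.1, 0.1, 0.2],0]
-105.5 [[0,0,0],[-7.0, 0.1, 0.3],0],[[0,0,0],[-7.1, -0.2, -0.6],0],[[0,0,0],[-5.0, -0.3, -0.9],0],[[0,0,0],[-1.9, -0.2, -0.5],0]
-118.5 [[0,0,0],[-5.8, -0.7, -1.8],0],[[0,0,0],[-3.7, -0.5, -1.5],0],[[0,0,0],[-1.8, -0.3, -0.9],0],[[0,0,0],[-0.9, -0.2, -0.4],0]
```

drive_tool:
  increments:
    - [[0,0,0],[1.3,1.7,4.6],0]
    - [[0,0,0],[0.7,1.3,3.7],0]
    - [[0,0,0],[0,0,0],0]

```text
time_s: 32.33
ee_pos: [0.6274, 0.0242, 0.1763]
eef_rot: [-2.791, 0.0, 0.478]
force: [0.3, -0.9, -0.3]
grip_width: 0.0218
```

```bash
python3 base.py
```

```text
33.125 x,n,z [ 0.02  0.19 -0.65] [0.51 0.64 0.41] [-0.16 -0.03 -0.84] [ 0.21  0.4  -0.46]
```

drive_tool:
  increments:
    - [[0,0,0],[0.7,3.5,9.5],0]
    - [[0,0,0],[-1.2,3.4,9.5],0]
    - [[0,0,0],[-1.8,2.4,6.4],0]
    - [[0,0,0],[-0.7,0.6,1.8],0]
    - [[0,0,0],[-0.4,0.3,0.9],0]
    - [[0,0,0],[0,0,0],0]

```text
time_s: 33.88
ee_pos: [0.6246, 0.0227, 0.1469]
eef_rot: [-2.792, -0.001, 0.478]
force: [0.7, 1.3, -0.1]
grip_width: 0.0214
```

```bash
python3 rec.py
```

```text
34.12 th -21.4 r 57.92 n -266.3 Fx,Fz,Fn [ 0.37 -0.23  0.08] grip 0.0215 yaw [-1.5996e+02 -3.0000e-02  2.7360e+01]
```

drive_tool:
  increments:
    - [[0,0,0],[-2.9,2.2,6.0],0]
    - [[0,0,0],[-3.8,2.1,5.6],0]
    - [[0,0,0],[-3.1,1.3,3.8],0]
    - [[0,0,0],[-1.4,0.6,1.4],0]
    - [[0,0,0],[0,0,0],0]

```text
time_s: 34.75
ee_pos: [0.6146, 0.0174, 0.1288]
eef_rot: [-2.792, -0.0, 0.478]
force: [0.4, -0.2, 0.0]
grip_width: 0.0213
```

```bash
python3 rec.py
```

```text
35.0 th -42.5 r 57.97 n -266.4 Fx,Fz,Fn [-0.13 -0.16  0.33] grip 0.0214 yaw [-1.5996e+02 -3.0000e-02  2.7370e+01]
```

drive_tool:
  increments:
    - [[0,0,0],[-5.0,1.6,4.6],0]
    - [[0,0,0],[-5.7,1.5,4.0],0]
    - [[0,0,0],[-4.3,0.9,2.5],0]
    - [[0,0,0],[-1.8,0.3,0.9],0]
    - [[0,0,0],[0,0,0],0]

```text
time_s: 35.62
ee_pos: [0.5996, 0.0097, 0.1161]
eef_rot: [-2.792, -0.0, 0.477]
force: [1.0, 0.5, -0.9]
grip_width: 0.0212
```

```bash
python3 rec.py
```

```text
35.88 th -63.5 r 58.08 n -266.3 Fx,Fz,Fn [ 0.48 -0.29 -0.2 ] grip 0.0218 yaw [-1.5996e+02 -3.0000e-02  2.7370e+01]
```

drive_tool:
  increments:
    - [[0,0,0],[-6.6,1.0,2.6],0]
    - [[0,0,0],[-6.8,0.6,1.8],0]
    - [[0,0,0],[-4.9,0.3,0.8],0]
    - [[0,0,0],[-2.1,0.1,0.2],0]
    - [[0,0,0],[0,0,0],0]

```text
time_s: 36.5
ee_pos: [0.5815, 0.0003, 0.1104]
eef_rot: [-2.792, -0.0, 0.478]
force: [1.3, 0.7, -0.1]
grip_width: 0.0212
```

```bash
python3 rec.py
```

```text
36.75 th -84.5 r 58.05 n -266.4 Fx,Fz,Fn [ 1.14  0.2  -0.08] grip 0.0215 yaw [-1.5995e+02 -2.0000e-02  2.7370e+01]
```

drive_tool:
  increments:
    - [[0,0,0],[-7.0,0.1,0.3],0]
    - [[0,0,0],[-7.1,-0.2,-0.6],0]
    - [[0,0,0],[-5.0,-0.3,-0.9],0]
    - [[0,0,0],[-1.9,-0.2,-0.5],0]
    - [[0,0,0],[0,0,0],0]

```text
time_s: 37.38
ee_pos: [0.5628, -0.0094, 0.1122]
eef_rot: [-2.792, -0.0, 0.477]
force: [2.3, 1.1, -1.1]
grip_width: 0.0215
```

```bash
python3 rec.py; python3 fit2.py 1,1,1,1,1
```

```text
37.62 th -105.4 r 58.11 n -266.5 Fx,Fz,Fn [ 2.35  0.15 -0.35] grip 0.0216 yaw [-1.5996e+02 -2.0000e-02  2.7370e+01]
(0, -0.9) Tf 0.123 0.130 W 0.110 alpha 37.4 [] cost 297.29
(-0.2, -0.88) Tf 0.123 0.131 W 0.104 alpha 31.9 [] cost 298.31
(-0.45, -0.68) Tf 0.123 0.133 W 0.107 alpha 21.5 [] cost 301.38
(0.05, -1.0) Tf 0.123 0.130 W 0.107 alpha 40.7 [] cost 296.27
(-0.2, -0.88) Tf 0.123 9.698 W 0.112 alpha 25.8 [] cost 22.04
(-0.2, -0.88) Tf 0.130 0.114 W 0.115 alpha 50.5 [] cost 260.48
None Tf 0.123 0.129 W 0.096 alpha 43.3 [-0.03 -1.2 ] cost 296.56
[[ 1.57754e+02  1.00000e+00  2.02000e-01 -6.00000e-03]
 [ 1.36673e+02  1.00000e+00  2.31000e-01  1.20000e-02]
 [ 1.15583e+02  1.00000e+00  2.49000e-01  3.20000e-02]
 [ 9.45790e+01  1.00000e+00  2.21000e-01  1.70000e-02]
 [ 7.35110e+01  1.00000e+00  1.73000e-01 -4.00000e-03]
 [ 5.24910e+01  1.00000e+00  1.16000e-01 -2.60000e-02]
 [ 3.15090e+01  1.00000e+00  7.10000e-02 -3.40000e-02]
 [ 1.04280e+01  1.00000e+00  4.10000e-02 -3.00000e-02]
 [-1.05750e+01  1.00000e+00  4.20000e-02 -4.00000e-03]
 [-3.15530e+01  1.00000e+00  1.70000e-02 -1.40000e-
[... 459 characters left out ...]
-1.00000e+00  1.37000e-01  1.20000e-02]
 [-1.08596e+02 -1.00000e+00  1.71000e-01  1.30000e-02]
 [-8.77200e+01 -1.00000e+00  2.22000e-01  3.50000e-02]
 [-6.67840e+01 -1.00000e+00  2.32000e-01  2.20000e-02]
 [-4.61300e+01 -1.00000e+00  2.70000e-01  4.80000e-02]
 [-2.49790e+01 -1.00000e+00  2.98000e-01  7.40000e-02]
 [-3.64900e+00 -1.00000e+00  2.38000e-01  2.70000e-02]
 [ 1.74050e+01 -1.00000e+00  2.33000e-01  4.60000e-02]
 [-2.14360e+01 -1.00000e+00 -6.10000e-02 -2.79000e-01]
 [-4.25120e+01  1.00000e+00  4.10000e-02  1.30000e-02]
 [-6.34790e+01  1.00000e+00  5.10000e-02  1.90000e-02]
 [-8.45360e+01  1.00000e+00  7.50000e-02  2.80000e-02]
 [-1.05439e+02  1.00000e+00  1.12000e-01  4.10000e-02]]
```

```bash
sed -i 's/\[-1\]\*10+/[-1]*9+/' fit2.py; sed -i 's/Tf=np.where(s>0,p\[0\],p\[1\])/Tf=np.where(np.arange(len(s))<17,p[0],p[1])/; s/\[-.2,-.88\])\/.2/[-.05,-.8])\/.15/' fit2.py; python3 fit2.py 1,1,1,1,1
```

```text
(0, -0.9) Tf 0.117 0.157 W 0.127 alpha 33.6 [] cost 15.98
(-0.2, -0.88) Tf 0.117 0.158 W 0.121 alpha 28.7 [] cost 16.53
(-0.45, -0.68) Tf 0.117 0.159 W 0.126 alpha 20.0 [] cost 17.53
(0.05, -1.0) Tf 0.117 0.157 W 0.124 alpha 36.3 [] cost 15.88
(-0.2, -0.88) Tf 0.117 0.159 W 0.119 alpha 29.5 [] cost 10.52
(-0.2, -0.88) Tf 0.130 0.146 W 0.138 alpha 32.1 [] cost 4.44
None Tf 0.117 0.158 W 0.131 alpha 32.3 [ 0.   -0.81] cost 16.06
[[ 1.57754e+02  1.00000e+00  2.24000e-01 -1.80000e-02]
 [ 1.36673e+02  1.00000e+00  2.49000e-01  0.00000e+00]
 [ 1.15583e+02  1.00000e+00  2.61000e-01  2.30000e-02]
 [ 9.45790e+01  1.00000e+00  2.24000e-01  1.40000e-02]
 [ 7.35110e+01  1.00000e+00  1.68000e-01  1.00000e-03]
 [ 5.24910e+01  1.00000e+00  1.04000e-01 -1.30000e-02]
 [ 3.15090e+01  1.00000e+00  5.30000e-02 -1.40000e-02]
 [ 1.04280e+01  1.00000e+00  1.90000e-02 -6.00000e-03]
 [-1.05750e+01  1.00000e+00  1.90000e-02  2.10000e-02]
 [-3.15530e+01  1.00000e+00 -4.00000e-03  9.00000e-03]
 [-5.25820e+01  1.00000e+00 -2.00000e-03  5.00000e-03]
 [-7.35610e+01  1.00000e+00  4.00000e-03 -1.20000e-02]
 [-9.4641
[... 336 characters left out ...]
-1.00000e+00  1.24000e-01 -5.00000e-03]
 [-1.08596e+02 -1.00000e+00  1.65000e-01 -8.00000e-03]
 [-8.77200e+01 -1.00000e+00  2.25000e-01  9.00000e-03]
 [-6.67840e+01 -1.00000e+00  2.43000e-01 -1.00000e-02]
 [-4.61300e+01 -1.00000e+00  2.87000e-01  1.00000e-02]
 [-2.49790e+01 -1.00000e+00  3.19000e-01  3.10000e-02]
 [-3.64900e+00 -1.00000e+00  2.61000e-01 -2.00000e-02]
 [ 1.74050e+01 -1.00000e+00  2.54000e-01 -3.00000e-03]
 [-2.14360e+01  1.00000e+00  3.90000e-02  8.00000e-03]
 [-4.25120e+01  1.00000e+00  2.30000e-02 -5.00000e-03]
 [-6.34790e+01  1.00000e+00  3.80000e-02 -4.00000e-03]
 [-8.45360e+01  1.00000e+00  7.10000e-02  1.00000e-03]
 [-1.05439e+02  1.00000e+00  1.16000e-01  8.00000e-03]]
```

```bash
sed -i 's/range(16)/range(30)/;s/\[:8\]/[:15]/;s/\[8:\]/[15:]/' base.py; python3 gen.py -105.5 3,2.3 ; python3 gen.py -100.2 -9,-7,-6,-3,-1.5,-0.8
```

```text
-100.2 [[0,0,0],[2.9, 0.3, 0.7],0],[[0,0,0],[2.3, 0.1, 0.4],0]
-127.5 [[0,0,0],[-8.8, -0.8, -2.2],0],[[0,0,0],[-6.5, -0.9, -2.5],0],[[0,0,0],[-5.3, -1.0, -2.8],0],[[0,0,0],[-2.6, -0.6, -1.6],0],[[0,0,0],[-1.2, -0.3, -0.8],0],[[0,0,0],[-0.6, -0.2, -0.5],0]
```

drive_tool:
  increments:
    - [[0,0,0],[2.9,0.3,0.7],0]
    - [[0,0,0],[2.3,0.1,0.4],0]
    - [[0,0,0],[0,0,0],0]

```text
time_s: 38.0
ee_pos: [0.5675, -0.0068, 0.1107]
eef_rot: [-2.791, 0.0, 0.478]
force: [0.4, 0.4, -0.9]
grip_width: 0.0217
```

```bash
python3 base.py
```

```text
39.5 x,n,z [-0.13 -0.15 -0.8 ] [0.38 0.53 0.42] [-0.18 -0.06 -0.95] [-0.07 -0.23 -0.66]
```

drive_tool:
  increments:
    - [[0,0,0],[-8.8,-0.8,-2.2],0]
    - [[0,0,0],[-6.5,-0.9,-2.5],0]
    - [[0,0,0],[-5.3,-1.0,-2.8],0]
    - [[0,0,0],[-2.6,-0.6,-1.6],0]
    - [[0,0,0],[-1.2,-0.3,-0.8],0]
    - [[0,0,0],[0,0,0],0]

```text
time_s: 40.25
ee_pos: [0.5459, -0.0182, 0.1215]
eef_rot: [-2.792, -0.0, 0.478]
force: [3.6, 1.4, -1.5]
grip_width: 0.0215
```

```bash
python3 rec.py; python3 rec.py; sed -i 's/(0,-.9),/(-.12,-.79),/' fit2.py; python3 fit2.py 1,1,1,1,1,1,1 | grep -v '^ \['; python3 - <<'E'
from h import *
import json
for l in open('log.txt').readlines()[-2:]:
    d=json.loads(l);th=d['th'];T=-((d['fx']+.12)*np.sin(th)-(d['fz']+.79)*np.cos(th))*.058
    print('T',T,'drum',np.degrees(th+.035+T/2))
w=ctrl.camera('wrist')[:,:,::-1];s=ctrl.camera('side')[:,:,::-1]
cv2.imwrite('pics/c13.png',np.hstack([cv2.resize(w,(500,375)),cv2.resize(s[100:240,210:320],(295,375),interpolation=2)]))
cv2.imwrite('pics/s13.png',s)
E
```

```text
40.5 th -126.6 r 58.21 n -266.5 Fx,Fz,Fn [ 3.26 -0.96 -1.  ] grip 0.0211 yaw [-1.5995e+02 -1.0000e-02  2.7360e+01]
40.75 th -126.6 r 58.21 n -266.5 Fx,Fz,Fn [ 3.38 -0.89 -0.44] grip 0.0215 yaw [-1.5995e+02 -2.0000e-02  2.7360e+01]
(-0.12, -0.79) Tf 0.117 0.159 W 0.128 alpha 29.0 [] cost 16.47
(-0.2, -0.88) Tf 0.117 0.158 W 0.121 alpha 28.4 [] cost 16.65
(-0.45, -0.68) Tf 0.117 0.160 W 0.126 alpha 19.8 [] cost 17.64
(0.05, -1.0) Tf 0.117 0.158 W 0.124 alpha 36.0 [] cost 16.03
(-0.2, -0.88) Tf 0.117 0.160 W 0.120 alpha 29.3 [] cost 10.65
(-0.2, -0.88) Tf 0.130 0.146 W 0.138 alpha 32.1 [] cost 4.44
None Tf 0.117 0.158 W 0.131 alpha 32.0 [-0.   -0.81] cost 16.22
[[ 1.57754e+02  1.00000e+00  2.23000e-01 -1.80000e-02]
T 0.16315408149881475 drum -119.92022672449359
T 0.16629804347268287 drum -119.87332200689598
```

View pics/c13.png

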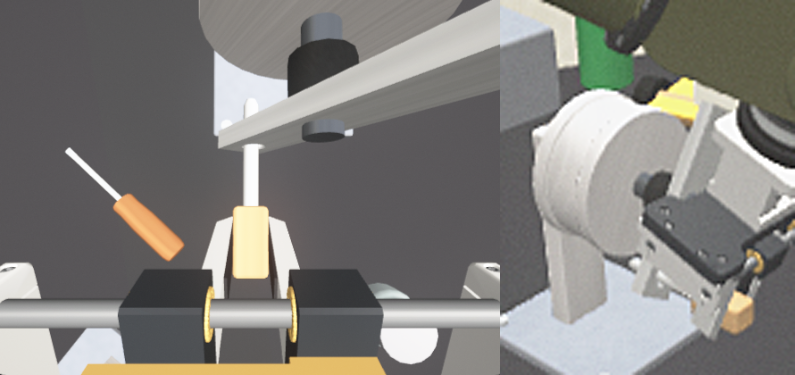

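View pics/s13.png

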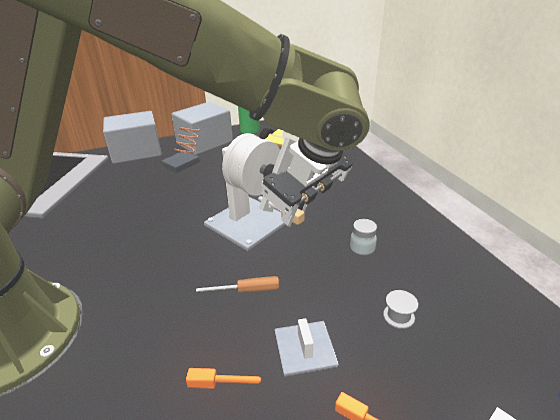

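```bash
python3 - <<'E'
from h import *
o=ctrl.get_obs();print(o['time_s'],np.abs(o['joint_vel']).max(),o['grip_width']);ctrl.hand_in()
E
```

```text
40.85 0.0014961818033920925 0.02167522372538179
the job is handed in; nothing more can be done
```

The job is handed in at 40.9 s. The bar is held in the eye, the rotor is at rest, and my estimate puts the heavy side straight down to within about 5°.

- **Work done:** I took the wooden-handled bar off its rest and pushed its steel end through the eye from the open side, about 20 mm past the arm. I cranked a full turn one way, nearly 200° back, then about 145° in the first direction again to the finish.
- **Finding the weight:** I recorded the force at 32 stops. With the empty-hand force reading subtracted, the fit puts the weight torque at about 0.13 N m and straight down at a drum angle of about −119° to −122°. The fitted drum angle at the end was −119.9°.
- **Last checks:** The final camera views show the bar through the arm and the spool, screwdriver and jar where they were. The arm had stopped, with the grip closed on the 22 mm handle. The pull at the finish was 0.165 N m, close to the stated 0.17 N m of friction alone, as it should be with the weight straight down.

**What disagreed:**
- The first, faster pass fitted only 0.12 N m of friction. The slower passes gave 0.16 N m. I put this down to the drum coasting slightly at each stop.
- The empty-hand force readings differed by a few tenths of a newton from place to place. That is the main source of the uncertainty in where the weight sits.

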